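Lock the levelling jacks

TASK

Lock every levelling jack on the cart (there may be two or three): take the one holding key that fits the spindle heads, the middle-sized one, out of the rack, set it over a jack's spindle head with its side arm against the stop pin so that the pin keeps the spindle from turning, and swing that locknut's lever clockwise (seen from above) until the nut is tight, about a fifth of a turn. The spindles are already set and must not be turned along with the nuts, the jacks stay standing, the other keys stay in the rack and the things lying about stay where they are. When all are locked, stand the key back in its empty pocket.

Things in the scene. Friction and masses are not known exactly. Their poses are not given: they have to be found in the camera images.
- jack_a: One of up to three alike levelling jacks (absent ones read None): a loose, heavy (3.5 kg) grey steel base plate 125 x 90 x 12 mm with a column; origin on the underside, on the spindle's vertical axis; plate spans x -50 to +75, y -45 to +45 mm. Its yaw is that of its own frame. A fixed upright steel stop pin, 10 mm diameter, 98 mm high above the cart, stands at x +50, y -13.5 mm of this frame.
- head_a (a point): Top centre of that jack's spindle head, 82 mm above the jack's underside. The head is a steel blade 24 mm long (its own x) and 12 mm thick (y), with a rounded top edge (flat middle 6 mm) and 24 mm high in all; at spindle angle 0 its x is the jack's x.
- spindle_a (a joint): Turn of that spindle in rad, counter-clockwise from above positive; 0 at the start, which is its set position. It turns easily (friction 0.06 N m).
- lever_a (a point): Centre of the upright black round knob (14 mm diameter, 38 mm high; this point 77 mm above the jack's underside) at the end of the locknut's lever, 105 mm from the spindle axis. The lever bar's top is 23 mm below this point. The slack lever points 0.62 rad counter-clockwise past the jack's -x direction and swings over the -x side as it tightens.
- nut_a (a joint): Turn of that locknut relative to its spindle in rad, growing clockwise seen from above (tightening): 0 to 0.2 at the start, tight from 0.9, hard stop at 1.45. It drags on the spindle's thread (friction 0.3 N m), so with the spindle unheld it only carries the spindle round.
- jack_b: One of up to three alike levelling jacks (absent ones read None): a loose, heavy (3.5 kg) grey steel base plate 125 x 90 x 12 mm with a column; origin on the underside, on the spindle's vertical axis; plate spans x -50 to +75, y -45 to +45 mm. Its yaw is that of its own frame. A fixed upright steel stop pin, 10 mm diameter, 98 mm high above the cart, stands at x +50, y -13.5 mm of this frame.
- head_b (a point): Top centre of that jack's spindle head, 82 mm above the jack's underside. The head is a steel blade 24 mm long (its own x) and 12 mm thick (y), with a rounded top edge (flat middle 6 mm) and 24 mm high in all; at spindle angle 0 its x is the jack's x.
- spindle_b (a joint): Turn of that spindle in rad, counter-clockwise from above positive; 0 at the start, which is its set position. It turns easily (friction 0.06 N m).
- lever_b (a point): Centre of the upright black round knob (14 mm diameter, 38 mm high; this point 77 mm above the jack's underside) at the end of the locknut's lever, 105 mm from the spindle axis. The lever bar's top is 23 mm below this point. The slack lever points 0.62 rad counter-clockwise past the jack's -x direction and swings over the -x side as it tightens.
- nut_b (a joint): Turn of that locknut relative to its spindle in rad, growing clockwise seen from above (tightening): 0 to 0.2 at the start, tight from 0.9, hard stop at 1.45. It drags on the spindle's thread (friction 0.3 N m), so with the spindle unheld it only carries the spindle round.
- jack_c: One of up to three alike levelling jacks (absent ones read None): a loose, heavy (3.5 kg) grey steel base plate 125 x 90 x 12 mm with a column; origin on the underside, on the spindle's vertical axis; plate spans x -50 to +75, y -45 to +45 mm. Its yaw is that of its own frame. A fixed upright steel stop pin, 10 mm diameter, 98 mm high above the cart, stands at x +50, y -13.5 mm of this frame.
- head_c (a point): Top centre of that jack's spindle head, 82 mm above the jack's underside. The head is a steel blade 24 mm long (its own x) and 12 mm thick (y), with a rounded top edge (flat middle 6 mm) and 24 mm high in all; at spindle angle 0 its x is the jack's x.
- spindle_c (a joint): Turn of that spindle in rad, counter-clockwise from above positive; 0 at the start, which is its set position. It turns easily (friction 0.06 N m).
- lever_c (a point): Centre of the upright black round knob (14 mm diameter, 38 mm high; this point 77 mm above the jack's underside) at the end of the locknut's lever, 105 mm from the spindle axis. The lever bar's top is 23 mm below this point. The slack lever points 0.62 rad counter-clockwise past the jack's -x direction and swings over the -x side as it tightens.
- nut_c (a joint): Turn of that locknut relative to its spindle in rad, growing clockwise seen from above (tightening): 0 to 0.2 at the start, tight from 0.9, hard stop at 1.45. It drags on the spindle's thread (friction 0.3 N m), so with the spindle unheld it only carries the spindle round.
- rack: Loose but heavy (3 kg) white key rack with a steel base, 170 mm along its y, origin under its centre. Three alike slotted pockets at y = -54, 0 and +54 mm: each 40 mm (x) by 40 mm (y) inside, floor 6 mm and rim 56 mm above the cart, with a 20 mm slot in the +x wall for the key's side arm.
- grip_small (a point): Steel holding key, 112 mm tall, square shank 10 mm, cross head 30 (its x) x 16 x 10 mm on top. This point: on the shank, 25 mm under the top, 87 mm over the foot. Foot: fork open below, 30 (x) x 34 mm outside, 20 mm deep, 8 mm gap along x. Side arm 8 mm wide, 8 to 28 mm over the foot, out to 62 mm along +x, through the pocket slot. Misfit.
- grip_mid (a point): Steel holding key, 130 mm tall, square shank 14 mm, cross head 38 (its x) x 16 x 10 mm on top. This point: on the shank, 25 mm under the top, 105 mm over the foot. Foot: fork open below, 30 (x) x 34 mm outside, 20 mm deep, 13.6 mm gap along x. Side arm 8 mm wide, 8 to 28 mm over the foot, out to 62 mm along +x, through the pocket slot. About 0.22 kg. It fits: foot 62 mm over the jack's underside.
- grip_large (a point): Steel holding key, 148 mm tall, square shank 18 mm, cross head 46 (its x) x 16 x 10 mm on top. This point: on the shank, 25 mm under the top, 123 mm over the foot. Foot: fork open below, 30 (x) x 34 mm outside, 20 mm deep, 22 mm gap along x. Side arm 8 mm wide, 8 to 28 mm over the foot, out to 62 mm along +x, through the pocket slot. Misfit.
- canister: Bystander: white screw-top polypropylene canister, 72 mm diameter, 85 mm high; origin at the centre of its underside.
- slide_jar: Bystander: cobalt glass slide jar, 64 mm diameter, 82 mm high; origin at the centre of its underside.
- cassette: Bystander: green cassette 40 x 28 x 6 mm; origin at the centre of its underside.
- forceps: Bystander: steel blunt forceps 125 mm long, lying along its x; origin at the centre of its underside.
Mind the look-alikes: they are no part of the job. Leave any purple or yellow look-alike of the part that bears grip_small alone.

How it is judged:
By the outcome, as a careful person would: the job done as asked, in the order asked, and still so for the second after the job is handed in, with the robot touching nothing.
Of jack_a, jack_b, jack_c only 2 to 3 are there at a start; the rules pass over those that are not, and their reading is None.
At some moment in a run one of rack may be knocked a few centimetres aside while the robot is not near it.
Once in a run the grip may slacken for a moment while it holds something.
It also fails if it takes over 210 s, if anything falls off the work surface, if the arm or the gripper's body presses on something with over 40 N, if the wrist force passes 120 N, or if a joint passes its speed limit or range.

ROBOT

A 6-joint arm with a two-finger parallel gripper is mounted at the origin on the work surface. World frame = base frame: x ahead of the robot, y to its left, z up, the work surface at z = 0. Lengths are in m, angles in degrees, forces in N, time in s.
With the tool pointing down it reaches from about 0.375 to 0.9 m from the base axis. Payload 3.1 kg.
Tool frame: the origin (TCP) lies on the centre line of the jaws, within the pads' length; the fingertips stand 17 mm ahead of it and the grasp point (between the pads) lies 2 mm behind it; z points along the fingers, y is the line along which they close (so a half turn about z gives the same grasp; the last joint's range is limited). The gripper opens to 85 mm and grips with 20 to 120 N. Pads are 22 mm wide; open, the fingers measure 114 mm over their backs; the gripper's body (76 mm by 85 mm) begins 54 mm behind the grasp point. The pads swing forward as they close: fully open they stand 13 mm farther back than shut.
Start: joints at [55.434, 30.224, 82.088, -0, 67.689, -10.227], TCP at [0.258, 0.569, 0.248] pointing down, gripper open.
Joint ranges: [-176.69, 176.69], [-43.24, 126.21], [12.49, 139.97], [-82, 262], [0, 151.66], [-163.58, 163.58]. Speed limits (degrees/s): [159.86, 159.86, 180, 180, 180, 180].

INTERFACE

Orientations are given as [roll, pitch, yaw] about the fixed x, y, z axes, in that order (R = Rz(yaw) Ry(pitch) Rx(roll)).
In Python, from workcell import arm gives the robot as it stands.
- The arm moves only by the tool jog_arm, never from a script. Its argument "deltas" is a list of rows, each a list of 5 numbers: the shift along the tool's x, y, z each as a share of 0.04 m, from -1 to 1, then the turn about the tool's z as a share of 0.1 rad, from -1 to 1, then the opening, from 0 (shut) to 1 (fully open). In form: [[tx, ty, tz, spin, gripper], ...]. A call has 1 to 20 rows; each row shifts and turns the commanded pose from where the row before left it, along the tool's axes as they then stand; what a row does not reach is not made up. A row lasts 1/10 s, in which the tool goes at most 50 mm and 8.59 degrees, less where a joint would pass 70% of its speed; a pose out of reach is approached as far as the arm can. A call with a number of a shift or a turn outside -1 to 1 is refused whole. A call with a gripper value outside its range is refused whole. The fingers move at their own pace and stop on an object; "force" is the grip in N (left out, the last holds). Time passes only in rows, so rows that do not move let the fingers close. It gives the time, the measured TCP pose, the force, the opening and the grip force at its end, in the units of the state.
- arm.observe(): the state, without advancing time (a new reading comes with each control period).
- arm.read_camera(name): name is "scene" or "side" or "wrist"; returns the picture (480x640x3 uint8, red, green, blue); there is no depth.
- arm.camera_params(name): a dict with "fx", "fy", "cx", "cy" (pixels), "D" ([k1, k2, p1, p2, k3] as OpenCV has them; the pictures are not rectified), "R" (3x3) and "t" (3): a world point X has camera coordinates R X + t. Camera axes: x right, y down, z forward; pixel columns grow to the right and rows downward; lengths in m; the calibration is good to about 2 mm. A picture is of the moment at which its call begins: read the wrist's pose just before it. camera_params takes no time and is no camera call; for the wrist camera it gives the pose at the moment of the call.
- arm.finish_job(): hands the job in; it is judged then, once.
The state is a dict: "time": time; "q": joint angles; "dq": joint speeds; "joint_efforts": joint torques, N m; "tcp_pos": TCP position; "tcp_rot": TCP orientation; "ft_force": force on the tool from outside, world axes, zero at the start; "torque": the same for the moment, N m; "opening": opening from 0.0 (shut) to 1.0 (fully open); "grasp_force": force on a finger pad.
Only numpy, scipy, OpenCV 4.12 (cv2) and the standard library are available. Lean on these libraries where they do the work, as an engineer would, in place of code of your own. Each camera call takes 0.05 s, during which the arm holds its last target. There are 200 camera calls.

## Working session

There is one attempt and no reset: what is moved stays moved. The work goes in short steps, Python scripts to look and compute and a tool call to move; the robot and the scene stay as the last step left them, time stands still between calls to the robot, and variables do not carry over. Pictures are saved under pics/ and viewed, at most 14 in all, crops included, and the job is handed in when it is done.

Besides the shell and the picture viewer there is one more tool, called in YAML: its name, and indented under it one key for each argument. jog_arm: Moves the arm, as the interface text tells. Shift numbers are shares of 0.04 m and turn numbers shares of 0.1 rad, none past 1 either way. Its arguments: {"type":"object","properties":{"deltas":{"type":"array","items":{"type":"array","items":{"type":"number"}}},"force":{"type":"number"}},"required":["deltas"]}

```bash
mkdir -p pics; ls
python3 - <<'E'
from workcell import arm
import cv2
o=arm.observe(); print(o)
for n in ("scene","side","wrist"):
    p=arm.camera_params(n); print(n,p)
    cv2.imwrite(f"pics/{n}0.png",arm.read_camera(n)[:,:,::-1])
E
```

```text
pics
{'time': 0.0, 'q': array([ 5.54318371e+01,  3.02803489e+01,  8.21574287e+01, -2.70511681e-04,
        6.76874975e+01, -1.02256496e+01]), 'dq': array([-0.0106941 ,  0.12366334, -0.01097872,  0.00026   , -0.03474293,
        0.01252919]), 'joint_efforts': array([ 4.59601306e-04, -4.42345762e+01, -1.78024471e+01, -2.04962607e-04,
        8.49598437e-03,  3.35751416e-06]), 'tcp_pos': array([0.2571847 , 0.56888577, 0.24731295]), 'tcp_rot': array([-1.79876670e+02, -2.19934280e-02,  1.55657566e+02]), 'ft_force': array([-0.0073737 , -0.07613572, -0.07641538]), 'torque': array([-0.02631908, -0.02554849,  0.06819272]), 'grasp_force': 0.0, 'opening': 1.0001843682984142}
scene {'fx': 475.9018686537833, 'fy': 475.9018686537833, 'cx': 313.9438475293724, 'cy': 236.76670278194786, 'D': array([0.03012744, 0.        , 0.        , 0.        , 0.        ]), 'R': array([[-0.43852768,  0.8985799 ,  0.01573663],
       [ 0.75543784,  0.37804321, -0.53516072],
       [-0.48683379, -0.22279474, -0.84460367]]), 't': array([ 0.24755174, -0.38195458,  1.3839902 ])}
side {'fx': 594.076927268668, 'fy': 594.076927268668, 'cx': 316.51953386711693, 'cy': 233.86422167267918, 'D': array([-0.17140536,  0.        ,  0.        ,  0.        ,  0.        ]), 'R': array([[-0.96785897, -0.25148246,  0.00236272],
       [-0.19382922,  0.73992188, -0.64416291],
       [ 0.16024744, -0.62391681, -0.76488468]]), 't': array([0.58013224, 0.17322704, 1.3648984 ])}
wrist {'fx': 373.89607878957855, 'fy': 373.89607878957855, 'cx': 320.8493841648395, 'cy': 240.21882019398953, 'D': array([-0.06762113,  0.        ,  0.        ,  0.        ,  0.        ]), 'R': array([[ 0.4106716 ,  0.91178181, -0.00166229],
       [ 0.87400885, -0.39313782,  0.28557169],
       [ 0.25972556, -0.11872904, -0.95835591]]), 't': array([-0.62393085, -0.03852223,  0.37908278])}
```

View pics/scene0.png

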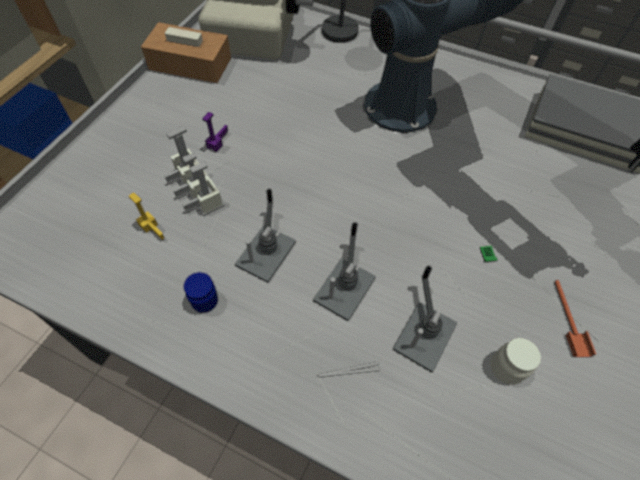

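View pics/side0.png

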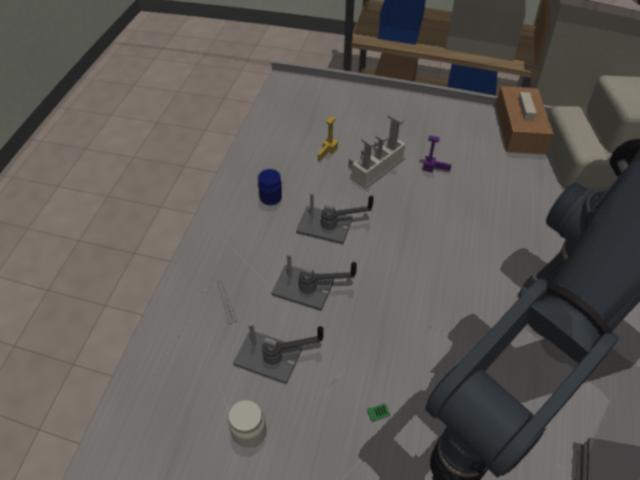

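The scene view shows three jacks (plates near (266,255), (345,287) and (426,335)), the rack near (193,180), and purple and yellow decoys at (214,135) and (148,215). The side view agrees. Next I'll measure.

```bash
cat > h.py <<'E'
from workcell import arm
import cv2, numpy as np
def ray(p,uv):
    K=np.array([[p['fx'],0,p['cx']],[0,p['fy'],p['cy']],[0,0,1]])
    n=cv2.undistortPoints(np.array(uv,float).reshape(-1,1,2),K,p['D']).reshape(-1,2)
    d=np.c_[n,np.ones(len(n))]@p['R']; return -p['R'].T@p['t'],d
def plane(p,uv,z):
    c,d=ray(p,uv); return c+d*((z-c[2])/d[:,2])[:,None]
def proj(p,X):
    K=np.array([[p['fx'],0,p['cx']],[0,p['fy'],p['cy']],[0,0,1]])
    return cv2.projectPoints(np.array(X,float).reshape(-1,1,3),cv2.Rodrigues(p['R'])[0],p['t'],K,p['D'])[0].reshape(-1,2)
def tri(p1,u1,p2,u2):
    c1,d1=ray(p1,u1);c2,d2=ray(p2,u2);A=np.c_[d1[0],-d2[0]]
    s=np.linalg.lstsq(A,c2-c1,rcond=None)[0]
    a,b=c1+d1[0]*s[0],c2+d2[0]*s[1]; return (a+b)/2,np.linalg.norm(a-b)
def snap(n,f):
    p=arm.camera_params(n);im=arm.read_camera(n)[:,:,::-1].copy();cv2.imwrite(f"pics/{f}.png",im);return p,im
E
python3 - <<'E'
from h import *
for n,zs in (("scene",.012),("side",.012)):
    p=arm.camera_params(n);im=cv2.imread(f"pics/{n}0.png")
    g=cv2.cvtColor(im,cv2.COLOR_BGR2HSV)
    black=((g[:,:,2]<45)).astype(np.uint8)
    k,l,st,ce=cv2.connectedComponentsWithStats(black)
    for s,c in zip(st[1:],ce[1:]):
        X=plane(p,c,.077)[0]
        if 15<s[4]<200 : print(n,"knob",c.round(1),s[4],X.round(3))
    plate=((g[:,:,2]<125)&(g[:,:,2]>60)&(g[:,:,1]<45)).astype(np.uint8)
    plate=cv2.morphologyEx(plate,cv2.MORPH_OPEN,np.ones((5,5)))
    k,l,st,ce=cv2.connectedComponentsWithStats(plate)
    for i,(s,c) in enumerate(zip(st,ce)):
        if 700<s[4]<5000:
            cs=cv2.findContours((l==i).astype(np.uint8),0,2)[0][0]
            b=cv2.boxPoints(cv2.minAreaRect(cs)); ap=cv2.approxPolyDP(cs,6,True)[:,0]
            print(n,"plate",c.round(1),s[4],ap.tolist(),plane(p,ap,.012)[:,:2].round(3).tolist())
a=cv2.imread("pics/scene0.png")[90:350,110:470];b=cv2.imread("pics/side0.png")[100:390,220:460]
cv2.imwrite("pics/ca.png",cv2.resize(a,(800,578),interpolation=2)); cv2.imwrite("pics/cb.png",cv2.resize(b,(496,600),interpolation=2))
E
```

```text
scene knob [291.4   6.3] 154 [-0.175 -0.441  0.077]
scene knob [330.2   1.4] 18 [-0.256 -0.344  0.077]
scene knob [339.7  13.3] 163 [-0.212 -0.292  0.077]
scene knob [429.4   1. ] 32 [-0.401 -0.064  0.077]
scene knob [551.6   3. ] 20 [-0.564  0.286  0.077]
scene knob [526.8  15.3] 69 [-0.465  0.231  0.077]
scene knob [577.4  15.1] 21 [-0.534  0.371  0.077]
scene knob [587.5  18.8] 21 [-0.528  0.402  0.077]
scene knob [542.   19.7] 16 [-0.463  0.278  0.077]
scene knob [539.3  23.9] 16 [-0.438  0.275  0.077]
scene knob [572.8  23.5] 18 [-0.484  0.366  0.077]
scene knob [594.4  26.2] 19 [-0.499  0.427  0.077]
scene knob [338.4  37.5] 141 [-0.102 -0.245  0.077]
scene knob [606.1  35.5] 24 [-0.467  0.465  0.077]
scene knob [457.6  37. ] 30 [-0.265  0.071  0.077]
scene knob [636.2  37.5] 20 [-0.496  0.546  0.077]
scene knob [478.5  42.4] 65 [-0.268  0.134  0.077]
scene knob [495.8  47.8] 16 [-0.266  0.186  0.077]
scene knob [583.8  54.9] 25 [-0.346  0.422  0.077]
scene knob [517.5  57.3] 19 [-0.251  0.253  0.077]
scene knob [524.6  57.2] 20 [-0.261  0.271  0.077]
scene knob [609.2  64.1] 1
[... 3261 characters left out ...]
6, 0], [345, 16], [345, 0]] [[1.424, -1.109], [0.782, -1.13], [0.809, -1.253]]
side plate [518.4   8. ] 724 [[487, 2], [524, 14], [522, 23], [534, 24], [540, 0]] [[0.26, -1.413], [0.11, -1.365], [0.118, -1.289], [0.071, -1.298], [0.042, -1.515]]
side plate [604.6   7.6] 931 [[560, 0], [639, 20], [639, 4]] [[-0.044, -1.55], [-0.384, -1.519], [-0.409, -1.677]]
side plate [481.2  46.8] 970 [[448, 37], [447, 48], [513, 58], [513, 45]] [[0.389, -1.089], [0.385, -1.013], [0.15, -1.022], [0.151, -1.111]]
side plate [490.5 407.7] 1327 [[464, 383], [462, 393], [506, 435], [516, 430], [519, 420], [480, 382]] [[0.21, 0.258], [0.212, 0.282], [0.112, 0.355], [0.092, 0.34], [0.087, 0.316], [0.177, 0.248]]
```

View pics/ca.png

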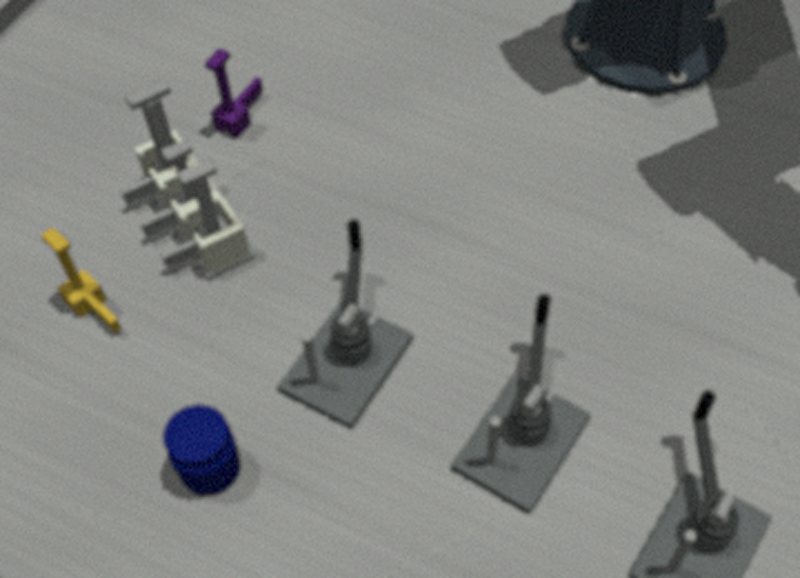

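The crop shows the rack keys as large at the far left (165,120), small in the middle (180,165) and mid at the near end (203,200), with arms pointing to the lower left. The jack heads are at about (350,320), (535,400) and (720,510).

```bash
cat >> h.py <<'E'
def need(xyz,yaw,o=None):
    """spin units (do first), then shift units along turned tool axes; tool down"""
    o=o or arm.observe(); y0=o['tcp_rot'][2]
    s=-((yaw-y0+180)%360-180); a=np.radians(yaw)
    d=np.array(xyz)-o['tcp_pos']
    v=np.array([d@[np.cos(a),np.sin(a),0],d@[np.sin(a),-np.cos(a),0],-d[2]])/.04
    print("at",o['tcp_pos'].round(4),o['tcp_rot'].round(1),"spin %.2f"%(np.radians(s)/.1),"shift",v.round(3))
E
python3 - <<'E'
from h import *
p=arm.camera_params("scene");q=arm.camera_params("side")
f=lambda x,y:(x/2.222+110,y/2.222+90)
for n,uv,z in(("large",f(150,97),.154),("small",f(180,155),.118),("mid",f(200,172),.136)):print(n,plane(p,f(*[0,0]) if 0 else uv,z).round(3))
for n,uv in(("large",(397,120)),("small",(379,138)),("mid",(368,143))):
    print(n,plane(q,uv,{"large":.154,"small":.118,"mid":.136}[n]).round(3))
# arm tip directions
for a,b in(((185,245),(205,232)),((165,270),(205,250))):print(plane(p,[f(*a),f(*b)],.025).round(3))
w=arm.camera_params("wrist");o=arm.observe();C=-w['R'].T@w['t'];a=np.radians(o['tcp_rot'][2])
d=C-o['tcp_pos'];X=np.array([np.cos(a),np.sin(a),0]);Y=np.array([np.sin(a),-np.cos(a),0])
print("cam in tool",d@X,d@Y,-d[2],"axis",w['R'][2]@X,w['R'][2]@Y,-w['R'][2,2])
E
```

```text
large [[ 0.494 -0.387  0.154]]
small [[ 0.523 -0.339  0.118]]
mid [[ 0.544 -0.297  0.136]]
large [[ 0.479 -0.384  0.154]]
small [[ 0.517 -0.341  0.118]]
mid [[ 0.538 -0.293  0.136]]
[[ 0.568 -0.325  0.025]
 [ 0.544 -0.315  0.025]]
[[ 0.606 -0.325  0.025]
 [ 0.564 -0.302  0.025]]
cam in tool 0.07219533689404267 3.2597994372144805e-05 -0.12583772590070216 axis -0.28562238610283897 -0.0008708542964595911 0.9583418461956655
```

View pics/cb.png

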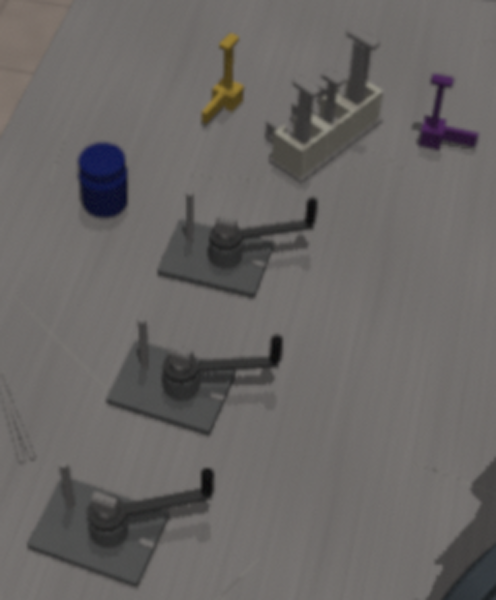

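The side crop confirms the key order, with mid at the near end of the rack at (305,115). I'll move above it for a close look.

Run:
```python
from h import *
need([.53,-.30,.30],150)
```

```text
at [0.2572 0.569  0.2475] [-179.9   -0.   155.7] spin 0.99 shift [-16.768 -15.405  -1.311]
```

jog_arm:
  deltas:
    - [0, 0, -0.7, 1, 0.4]
    - [-0.88, -0.81, -0.05, 0, 0.4]
    - [-0.88, -0.81, -0.05, 0, 0.4]
    - [-0.88, -0.81, -0.05, 0, 0.4]
    - [-0.88, -0.81, -0.05, 0, 0.4]
    - [-0.88, -0.81, -0.05, 0, 0.4]
    - [-0.88, -0.81, -0.05, 0, 0.4]
    - [-0.88, -0.81, -0.05, 0, 0.4]
    - [-0.88, -0.81, -0.05, 0, 0.4]
    - [-0.88, -0.81, -0.05, 0, 0.4]
    - [-0.88, -0.81, -0.05, 0, 0.4]
    - [-0.88, -0.81, -0.05, 0, 0.4]
    - [-0.88, -0.81, -0.05, 0, 0.4]
    - [-0.88, -0.81, -0.05, 0, 0.4]
    - [-0.88, -0.81, -0.05, 0, 0.4]
    - [-0.88, -0.81, 0, 0, 0.4]
    - [-0.88, -0.81, 0, 0, 0.4]
    - [-0.88, -0.81, 0, 0, 0.4]
    - [-0.88, -0.81, 0, 0, 0.4]
    - [0, 0, 0, 0, 0.4]

```text
time: 2.15
tcp_pos: [0.5154, -0.2591, 0.3039]
tcp_rot: [-179.9, 0.2, 149.6]
ft_force: [-0.4, -0.1, -0.4]
opening: 0.404
grasp_force: 0.0
```

Run:
```python
from h import *
p,im=snap("wrist","w1"); need([.53,-.30,.30],150)
print(proj(p,[[.54,-.295,.136],[.487,-.386,.154]]))
```

```text
at [ 0.5141 -0.2557  0.3035] [-180.     0.   149.7] spin -0.05 shift [-0.899 -0.76   0.088]
[[299.03364806 266.78517266]
 [166.75139675 274.52756486]]
```

View pics/w1.png

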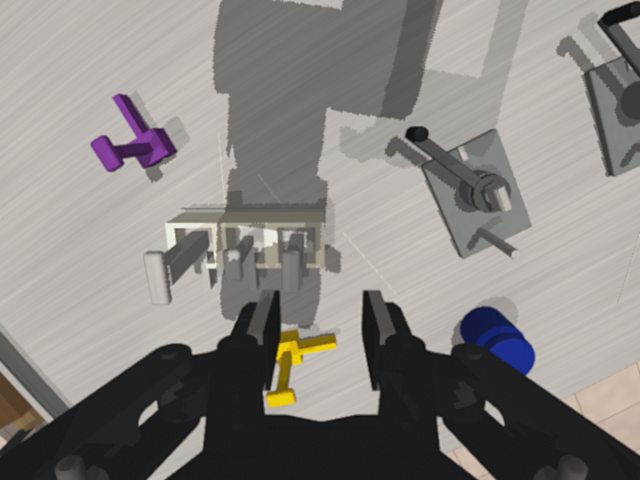

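The wrist view shows the mid key's head top at about (291,270), the large one at (158,278) and small at (235,258). The rack is nearly square to the image.

Run:
```python
from h import *
p=arm.camera_params("wrist");im=cv2.imread("pics/w1.png")
print("mid",plane(p,(291,270.5),.136).round(4),"large",plane(p,(158,278),.154).round(4),"small",plane(p,(235,258),.118).round(4))
c=im[190:320,120:350];cv2.imwrite("pics/w1c.png",cv2.resize(c,None,fx=3.4,fy=3.4,interpolation=cv2.INTER_CUBIC))
# jacks tops rough: head a
print("headA",plane(p,(507,200),.082),"knobA",plane(p,(412,133),.096),"pinA",plane(p,(516,253),.098))
```

```text
mid [[ 0.5376 -0.2984  0.136 ]] large [[ 0.4842 -0.3897  0.154 ]] small [[ 0.5079 -0.3399  0.118 ]]
headA [[ 0.59603224 -0.09742728  0.082     ]] knobA [[ 0.49360062 -0.1525492   0.096     ]] pinA [[ 0.64157505 -0.11472813  0.098     ]]
```

View pics/w1c.png

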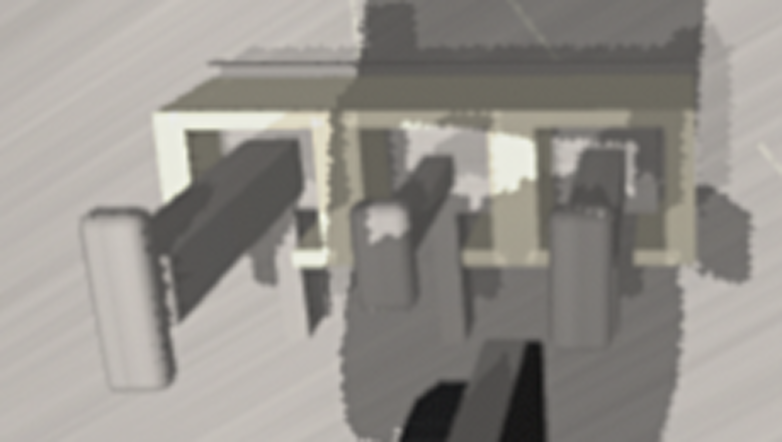

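Run:
```python
from h import *
need([.5375,-.2995,.107],149.7)
p=arm.camera_params("wrist");g=lambda x,y:(120+x/3.4,190+y/3.4)
R=plane(p,[g(155,112),g(695,112),g(692,265),g(537,128),g(664,128),g(664,250),g(537,250)],.056)[:,:2];print(R.round(4).tolist());d=R[1]-R[0];print(np.degrees(np.arctan2(d[1],d[0]))-90)
```

```text
at [ 0.5141 -0.2557  0.3035] [-180.     0.   149.7] spin 0.00 shift [-1.058 -0.65   4.913]
[[0.4505, -0.4055], [0.5337, -0.2629], [0.576, -0.2884], [0.5139, -0.3068], [0.5333, -0.2735], [0.5673, -0.2934], [0.5473, -0.3278]]
-30.27404390849226
```

jog_arm:
  deltas:
    - [-0.53, -0.33, 0.5, 0, 0.4]
    - [-0.53, -0.33, 0.9, 0, 0.4]
    - [0, 0, 0.8, 0, 0.4]
    - [0, 0, 0.7, 0, 0.4]
    - [0, 0, 0.6, 0, 0.4]
    - [0, 0, 0.5, 0, 0.4]
    - [0, 0, 0.4, 0, 0.4]
    - [0, 0, 0.3, 0, 0.4]
    - [0, 0, 0.2, 0, 0.4]
    - [0, 0, 0, 0, 0.4]
    - [0, 0, 0, 0, 0.4]

```text
time: 3.3
tcp_pos: [0.5374, -0.2968, 0.1088]
tcp_rot: [-180.0, 0.0, 149.9]
ft_force: [-0.3, 0.4, -0.2]
opening: 0.4
grasp_force: 0.0
```

Run:
```python
from h import *
p,im=snap("wrist","w2"); need([.5375,-.2995,.107],149.7)
```

```text
at [ 0.5376 -0.297   0.1092] [-1.800e+02  1.000e-01  1.499e+02] spin 0.04 shift [-0.028 -0.055  0.054]
```

View pics/w2.png

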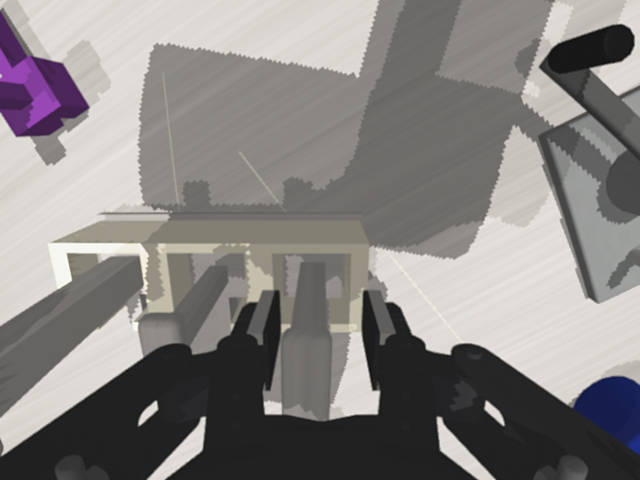

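The key stands between the pads, with its head at about (308,370) and the pad centre at about (322,320). I'll close on it.

jog_arm:
  deltas:
    - [0, -0.1, 0.05, 0, 0.4]
    - [0, 0, 0, 0, 0.1]
    - [0, 0, 0, 0, 0.05]
    - [0, 0, 0, 0, 0.05]
    - [0, 0, 0, 0, 0.05]
    - [0, 0, 0, 0, 0.05]
    - [0, 0, 0, 0, 0.05]
  force: 80

```text
time: 4.05
tcp_pos: [0.5353, -0.3008, 0.1068]
tcp_rot: [-180.0, 0.1, 149.9]
ft_force: [-1.4, -1.5, 3.9]
opening: 0.159
grasp_force: 78.1
```

jog_arm:
  deltas:
    - [0, 0, -0.3, 0, 0.05]
    - [0, 0, -0.5, 0, 0.05]
    - [0, 0, -0.6, 0, 0.05]
    - [0, 0, -0.6, 0, 0.05]
    - [0, 0, -0.6, 0, 0.05]
    - [0, 0, -0.3, 0, 0.05]
    - [0, 0, 0, -0.8, 0.05]
    - [0, 0, 0, -0.9, 0.05]
    - [0, 0, 0, -0.9, 0.05]
    - [0, 0, 0, -0.9, 0.05]
    - [0, 0, 0, -0.9, 0.05]
    - [0, 0, 0, -0.86, 0.05]
    - [-0.6, 0.8, 0, 0, 0.05]
    - [-0.6, 0.8, 0, 0, 0.05]
    - [-0.6, 0.8, 0, 0, 0.05]
    - [-0.6, 0.8, 0, 0, 0.05]
    - [-0.6, 0.8, 0, 0, 0.05]
    - [-0.6, 0.8, 0, 0, 0.05]
    - [0, 0.2, 0, 0, 0.05]
    - [0, 0, 0, 0, 0.05]

```text
time: 6.05
tcp_pos: [0.6781, -0.0976, 0.2209]
tcp_rot: [179.9, -0.2, -179.7]
ft_force: [-1.1, 0.7, -2.7]
opening: 0.152
grasp_force: 78.4
```

Run:
```python
from h import *
p,im=snap("wrist","w3"); need([.68,-.1,.217],180); print(arm.observe()['opening'])
```

```text
at [ 0.6778 -0.0992  0.2211] [ 180.    -0.2 -179.8] spin 0.03 shift [-0.055 -0.019  0.103]
0.15434164141998835
```

View pics/w3.png

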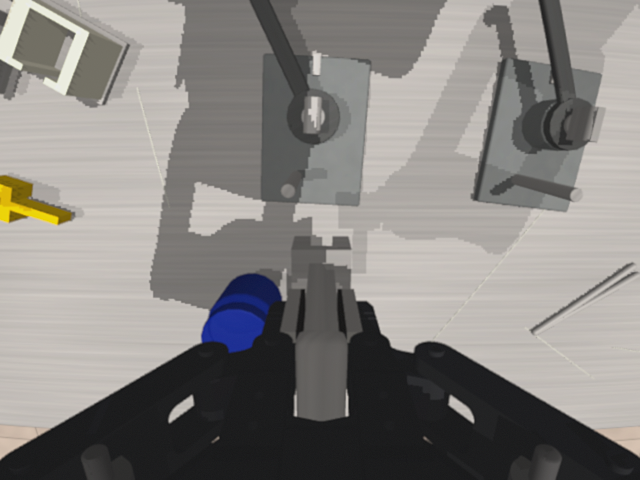

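The key hangs upright in the grip. Jack A's plate corners are about (264,55), (371,60), (359,206) and (261,201), with its pin top at (288,190) and head at (314,115). Jack B's corners are about (506,58), (602,73), (568,211) and (474,201).

```bash
cat >> h.py <<'E'
def jack(p,corners,name=""):
    """corners at z=.012 ordered (-x,-y),(-x,+y),(+x,+y),(+x,-y) -> least squares pose"""
    W=plane(p,corners,.012)[:,:2];L=np.array([[-.05,-.045],[-.05,.045],[.075,.045],[.075,-.045]])
    a,b=L-L.mean(0),W-W.mean(0);th=np.arctan2((a[:,0]*b[:,1]-a[:,1]*b[:,0]).sum(),(a*b).sum())
    R=np.array([[np.cos(th),-np.sin(th)],[np.sin(th),np.cos(th)]]);t=W.mean(0)-R@L.mean(0)
    r=np.linalg.norm(L@R.T+t-W,axis=1);print(name,"origin",t.round(4),"yaw %.2f"%np.degrees(th),"res",r.round(4))
    return t,th,R
E
python3 - <<'E'
from h import *
p=arm.camera_params("wrist");im=cv2.imread("pics/w3.png")
for n,c,pin in(("A",[(264,55),(371,60),(359,206),(261,201)],(288,190)),("B",[(506,58),(602,73),(568,211),(474,201)],(576,195))):
    t,th,R=jack(p,c,n);print("pin pred",(t+R@[.05,-.0135]).round(4),"seen",plane(p,pin,.098)[0,:2].round(4)); print(proj(p,[[*t,.082],[*(t+R@[.012,0]),.07],[*(t-R@[.012,0]),.07],[*(t+R@[.05,-.0135]),.098]]).round(1).tolist())
c=cv2.resize(im[40:220,250:390],None,fx=3.3,fy=3.3,interpolation=2);d=cv2.resize(im[40:220,460:620],None,fx=3.3,fy=3.3,interpolation=2)[:,:330*1]
cv2.imwrite("pics/w3c.png",np.hstack([c,d]))
E
```

```text
A origin [ 0.5957 -0.1053] yaw -2.86 res [0.0014 0.0005 0.001  0.0007]
pin pred [ 0.645  -0.1212] seen [ 0.6443 -0.1215]
[[312.7, 115.2], [312.2, 133.3], [313.9, 98.2], [288.4, 191.0]]
B origin [0.5968 0.0953] yaw -5.76 res [0.0014 0.0002 0.0016 0.0019]
pin pred [0.6452 0.0769] seen [0.6458 0.0777]
[[596.3, 123.3], [581.1, 139.8], [589.3, 106.6], [575.1, 194.1]]
```

View pics/w3c.png

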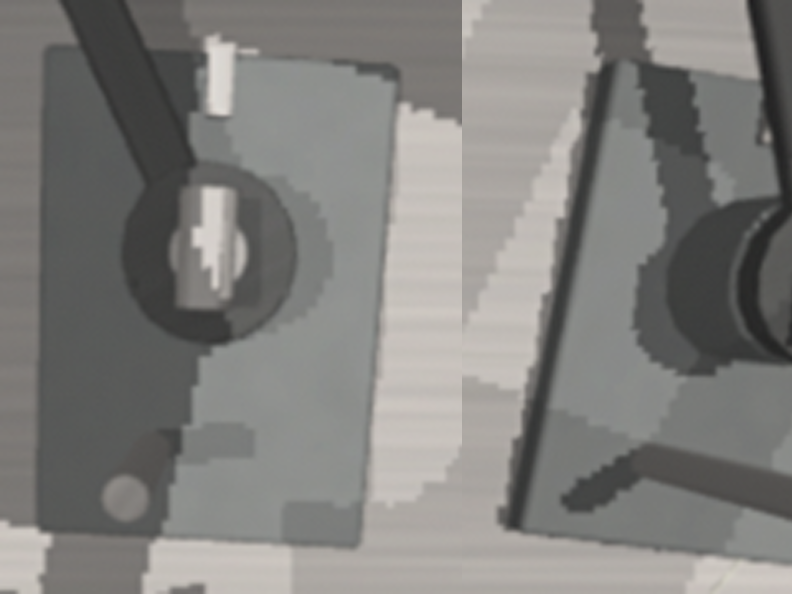

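Blade A shows at crop (207,248), which is pixel (312.7,115.2) and agrees with the plate fit. Next I'll check where the fork sits in the tool frame.

Run:
```python
from h import *
p=arm.camera_params("wrist");im=cv2.imread("pics/w3.png");o=arm.observe()['tcp_pos']
c=cv2.resize(im[215:300,270:375],None,fx=7,fy=7,interpolation=2);cv2.imwrite("pics/w3d.png",c)
print(proj(p,[o+[-.015,s*.017,-.1008] for s in(-1,1)]+[o+[-.015,s*.0068,-.1008] for s in(-1,1)]+[o+[-.015,s*.017,-.0808] for s in(-1,1)]).round(1).tolist())
```

```text
[[294.0, 224.9], [348.4, 225.1], [310.4, 224.9], [332.1, 225.0], [291.7, 233.4], [350.9, 233.6]]
```

View pics/w3d.png

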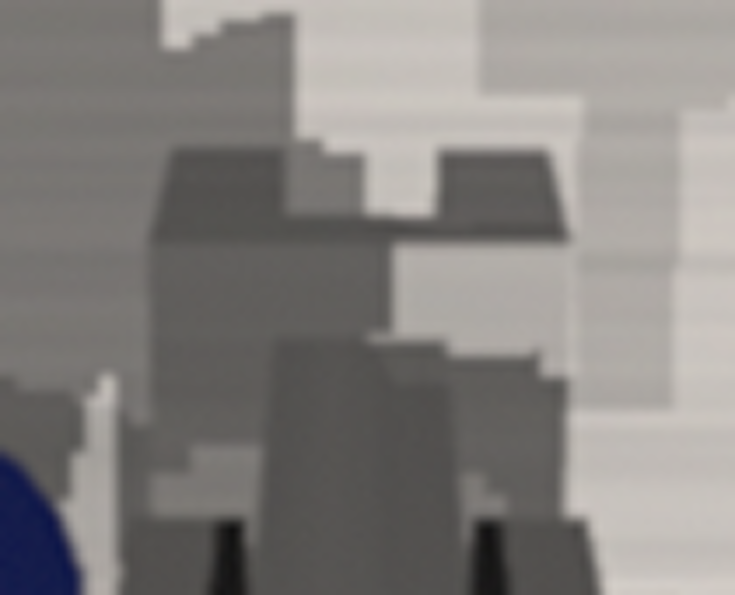

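Run:
```python
from h import *
p=arm.camera_params("wrist");im=cv2.imread("pics/w3.png");o=arm.observe()['tcp_pos']
c=cv2.resize(im[310:430,270:375],None,fx=5,fy=5,interpolation=2);cv2.imwrite("pics/w3e.png",c)
for dx in(0,.003,.006):
  print(dx,proj(p,[o+[dx+x,y,z] for x,y,z in((-.019,-.008,.0272),(-.019,-.008,.0172),(.019,-.008,.0272),(-.015,-.017,-.1008),(-.015,-.017,-.0728))]).round(1).tolist())
```

```text
0 [[294.9, 317.7], [297.0, 302.7], [297.0, 421.0], [294.0, 224.9], [290.6, 237.2]]
0.003 [[295.1, 326.7], [297.1, 311.2], [297.2, 428.2], [294.1, 229.5], [290.7, 242.4]]
0.006 [[295.3, 335.6], [297.2, 319.5], [297.4, 435.3], [294.2, 234.1], [290.8, 247.5]]
```

View pics/w3e.png

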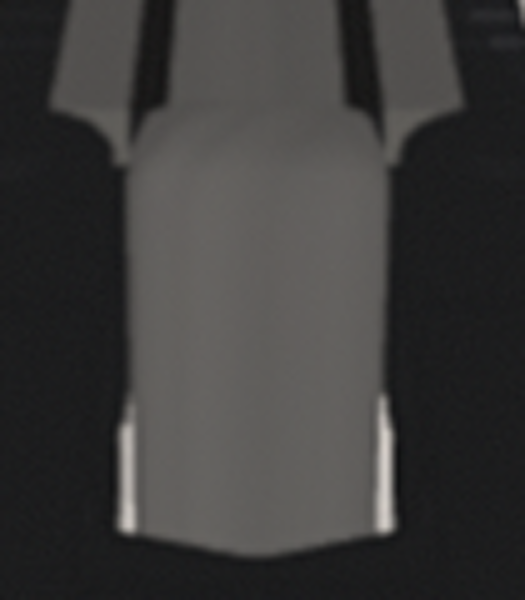

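The fork's visible edges (bottom row 236, columns 294.6 to 348.3) put the key about 7 mm outward of the TCP along x and centred in y, with no tilt. I'll allow for that and go above jack A.

Run:
```python
from h import *
need([.5887,-.1048,.20],176.2)
```

```text
at [ 0.6778 -0.0992  0.2211] [ 180.    -0.2 -179.8] spin 0.69 shift [ 2.213 -0.287  0.528]
```

jog_arm:
  deltas:
    - [0, 0, 0, 0.69, 0.05]
    - [0.6, -0.08, 0, 0, 0.05]
    - [0.6, -0.08, 0.1, 0, 0.05]
    - [0.6, -0.08, 0.2, 0, 0.05]
    - [0.41, -0.05, 0.2, 0, 0.05]
    - [0, 0, 0.03, 0, 0.05]
    - [0, 0, 0, 0, 0.05]
    - [0, 0, 0, 0, 0.05]

```text
time: 6.9
tcp_pos: [0.5912, -0.1068, 0.2017]
tcp_rot: [-180.0, 0.1, 176.1]
ft_force: [0.2, -0.3, -3.4]
opening: 0.161
grasp_force: 60.1
```

Run:
```python
from h import *
p,im=snap("wrist","w4"); need([.5887,-.1048,.1885],176.2)
cv2.imwrite("pics/w4c.png",cv2.resize(im[140:320,230:420],None,fx=3.3,fy=3.3,interpolation=2))
```

```text
at [ 0.5912 -0.1065  0.2017] [-1.800e+02  1.000e-01  1.761e+02] spin -0.02 shift [0.066 0.039 0.33 ]
```

View pics/w4c.png

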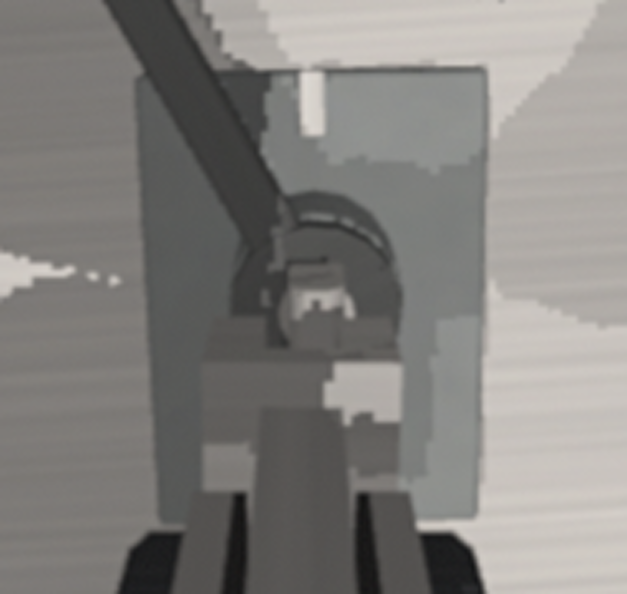

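The fork spans crop columns 203 to 401 and the blade 287 to 345, so the blade lies a few mm to +y of the slot. I'll compute the correction.

Run:
```python
from h import *
p=arm.camera_params("wrist");o=arm.observe()['tcp_pos'];f=lambda x,y:(230+x/3.3,140+y/3.3)
b=plane(p,[f(316,275)],.075)[0];k=plane(p,[f(302,325)],o[2]-.1008)[0]
k2=plane(p,[f(302,360)],o[2]-.0728)[0]
a=np.radians(176.1);X=np.array([np.cos(a),np.sin(a)]);Y=np.array([np.sin(a),-np.cos(a)])
for n,v in(("blade",b),("fork",k),("fork2",k2)):d=(v-o)[:2];print(n,"x %.4f y %.4f"%(d@X,d@Y))
print(jack(p,[f(138,73),f(486,68),f(476,518),f(160,520)]))
```

```text
blade x 0.0089 y 0.0031
fork x 0.0056 y 0.0002
fork2 x 0.0077 y 0.0001
 origin [ 0.5946 -0.1031] yaw -2.99 res [0.0012 0.0014 0.0006 0.0013]
(array([ 0.59462149, -0.10314718]), np.float64(-0.05223466841944313), array([[ 0.99863608,  0.05221092],
       [-0.05221092,  0.99863608]]))
```

jog_arm:
  deltas:
    - [0.1, 0.075, 0, 0, 0.05]
    - [0, 0, 0.2, 0, 0.05]
    - [0, 0, 0.15, 0, 0.05]
    - [0, 0, 0.1, 0, 0.05]
    - [0, 0, 0.1, 0, 0.05]
    - [0, 0, 0.1, 0, 0.05]
    - [0, 0, 0, 0, 0.05]

```text
time: 7.65
tcp_pos: [0.5859, -0.1025, 0.1744]
tcp_rot: [180.0, -0.1, 176.1]
ft_force: [0.6, -0.3, -3.5]
opening: 0.153
grasp_force: 77.7
```

jog_arm:
  deltas:
    - [0, 0, 0.1, 0, 0.05]
    - [0, 0, 0.1, 0, 0.05]
    - [0, 0, 0.05, 0, 0.05]
    - [0, 0, 0, 0, 0.05]

```text
time: 8.05
tcp_pos: [0.586, -0.1025, 0.1647]
tcp_rot: [-180.0, -0.0, 176.1]
ft_force: [0.6, -0.7, -3.0]
opening: 0.159
grasp_force: 77.7
```

jog_arm:
  deltas:
    - [0, 0, 0, 0.3, 0.05]
    - [0, 0, 0.03, 0.2, 0.05]
    - [0, 0, 0, 0, 0.05]
    - [0, 0, 0, 0, 0.4]
    - [0, 0, 0, 0, 0.4]
    - [0, 0, 0, 0, 0.4]

```text
time: 8.65
tcp_pos: [0.5865, -0.1024, 0.1644]
tcp_rot: [-180.0, 0.1, 173.3]
ft_force: [0.2, 0.7, -0.2]
opening: 0.401
grasp_force: 0.0
```

Key seated on jack A (the fork went 18 mm below the blade top with no extra load) and released. I'll rise and locate knob A numerically.

jog_arm:
  deltas:
    - [0, 0, -0.4, 0, 0.4]
    - [0, 0, -0.8, 0, 0.4]
    - [0, 0, -0.8, 0, 0.35]
    - [0.4, 0, -0.3, 0, 0.35]
    - [0.5, 0, 0, 0, 0.35]
    - [0, 0, 0, 0, 0.35]

```text
time: 9.25
tcp_pos: [0.5483, -0.0974, 0.2567]
tcp_rot: [180.0, -0.1, 173.2]
ft_force: [0.3, 0.2, -0.5]
opening: 0.353
grasp_force: 0.0
```

```bash
cat >> h.py <<'E'
def knobs(p,im,lim=200):
    m=(im.max(2)<40).astype(np.uint8); m[lim:]=0
    k,l,st,ce=cv2.connectedComponentsWithStats(m)
    for i in range(1,k):
        if st[i,4]>60:
            ys,xs=np.where(l==i); print("blob",ce[i].round(1),st[i].tolist(),"z.077->",plane(p,ce[i],.077)[0].round(4))
E
python3 - <<'E'
from h import *
p,im=snap("wrist","w5"); o=arm.observe();print(o['tcp_pos'],o['tcp_rot']);knobs(p,im,250)
print(proj(p,[[.50,-.153,.077],[.5946,-.1031,.192],[.494,-.153,.096]]))
E
```

```text
[ 0.54978827 -0.09791427  0.25639778] [1.79993836e+02 2.09837208e-02 1.73240640e+02]
blob [510.8 136.3] [492, 129, 38, 16, 446] z.077-> [0.4979 0.0624 0.077 ]
blob [251.7 169.7] [241, 161, 23, 19, 321] z.077-> [ 0.5011 -0.1485  0.077 ]
[[245.98104484 169.1026668 ]
 [320.69637303 342.6282349 ]
 [239.85758767 163.74314556]]
```

jog_arm:
  deltas:
    - [0, 0, 0, -1, 0.35]
    - [0, 0, 0, -1, 0.35]
    - [0, 0, 0, -1, 0.35]
    - [0, 0, 0, -1, 0.35]
    - [0, 0, 0, -1, 0.35]
    - [0, 0, 0, -0.7, 0.35]
    - [0, 0, 0, 0, 0.35]

```text
time: 10.0
tcp_pos: [0.5513, -0.0984, 0.2555]
tcp_rot: [-180.0, 0.0, -154.1]
ft_force: [-0.1, 0.3, -0.3]
opening: 0.348
grasp_force: 0.0
```

Run:
```python
from h import *
need([.5011,-.1485,.078],-154.1)
```

```text
at [ 0.5513 -0.0984  0.2555] [-180.     0.  -154.1] spin -0.00 shift [ 1.676 -0.578  4.438]
```

jog_arm:
  deltas:
    - [0.6, -0.2, 0, 0, 0.35]
    - [0.6, -0.2, 0, 0, 0.35]
    - [0.48, -0.18, 0.2, 0, 0.35]
    - [0, 0, 0.7, 0, 0.35]
    - [0, 0, 0.8, 0, 0.35]
    - [0, 0, 0.8, 0, 0.35]
    - [0, 0, 0.8, 0, 0.35]
    - [0, 0, 0.6, 0, 0.35]
    - [0, 0, 0.3, 0, 0.35]
    - [0, 0, 0.2, 0, 0.35]
    - [0, 0, 0, 0, 0.35]

```text
time: 11.1
tcp_pos: [0.5002, -0.1485, 0.0794]
tcp_rot: [180.0, -0.0, -154.1]
ft_force: [0.0, 0.4, 0.9]
opening: 0.349
grasp_force: 0.0
```

jog_arm:
  deltas:
    - [-0.008, 0.21, 0, 0.8, 0.35]
    - [-0.008, 0.21, 0, 0.8, 0.35]
    - [-0.008, 0.21, 0, 0.8, 0.35]
    - [-0.008, 0.21, 0, 0.8, 0.35]
    - [-0.008, 0.21, 0, 0.8, 0.35]
    - [0, 0, 0, 0, 0.35]

```text
time: 11.7
tcp_pos: [0.4907, -0.1082, 0.0813]
tcp_rot: [-179.9, 0.2, -176.9]
ft_force: [0.1, -2.0, 1.7]
opening: 0.348
grasp_force: 0.7
```

Run:
```python
from h import *
a=np.radians(205.9-22.9); c=np.array([.5946,-.1031]); print(c+.104*np.array([np.cos(a),np.sin(a)]), arm.observe()['ft_force'])
```

```text
[ 0.49074253 -0.10854294] [ 0.06141335 -1.96069987  1.65335473]
```

jog_arm:
  deltas:
    - [-0.008, 0.21, 0, 0.8, 0.35]
    - [-0.008, 0.21, 0, 0.8, 0.35]
    - [-0.008, 0.21, 0, 0.8, 0.35]
    - [-0.008, 0.21, 0, 0.8, 0.35]
    - [-0.008, 0.21, 0, 0.8, 0.35]
    - [0, 0, 0, 0, 0.35]

```text
time: 12.3
tcp_pos: [0.4971, -0.067, 0.081]
tcp_rot: [-180.0, 0.2, 160.2]
ft_force: [-0.1, -1.8, 0.6]
opening: 0.351
grasp_force: 0.6
```

jog_arm:
  deltas:
    - [-0.008, 0.21, 0, 0.8, 0.35]
    - [-0.008, 0.21, 0, 0.8, 0.35]
    - [-0.008, 0.21, 0, 0.8, 0.35]
    - [-0.008, 0.21, 0, 0.8, 0.35]
    - [0, 0, 0, 0, 0.35]

```text
time: 12.8
tcp_pos: [0.5127, -0.0377, 0.0805]
tcp_rot: [180.0, 0.1, 141.9]
ft_force: [-1.5, -1.9, 0.2]
opening: 0.351
grasp_force: 0.5
```

jog_arm:
  deltas:
    - [-0.008, 0.21, 0, 0.8, 0.35]
    - [-0.008, 0.21, 0, 0.8, 0.35]
    - [0, 0, 0, 0, 0.35]

```text
time: 13.1
tcp_pos: [0.5233, -0.0252, 0.0801]
tcp_rot: [-180.0, -0.0, 132.8]
ft_force: [-0.3, -1.4, -0.4]
opening: 0.351
grasp_force: 0.5
```

jog_arm:
  deltas:
    - [0, -0.15, 0, 0, 0.35]
    - [0, 0, -0.6, 0, 0.35]
    - [0, 0, -0.9, 0, 0.35]
    - [0, 0, -0.9, 0, 0.4]
    - [0, 0, -0.9, 0, 0.4]
    - [0, 0, -0.9, 0, 0.4]
    - [0, 0, 0, -0.9, 0.4]
    - [0, 0, 0, -0.9, 0.4]
    - [0, 0, 0, -0.9, 0.4]
    - [0, 0, 0, -0.9, 0.4]
    - [0, 0, 0, -0.9, 0.4]
    - [0, 0, 0, -0.9, 0.4]
    - [0, 0, 0, -0.9, 0.4]
    - [0, 0, 0, -0.8, 0.4]
    - [0, 0, 0, 0, 0.4]

```text
time: 14.6
tcp_pos: [0.5179, -0.0294, 0.2475]
tcp_rot: [180.0, -0.1, 173.3]
ft_force: [-0.5, 0.9, -0.6]
opening: 0.398
grasp_force: 0.0
```

Run:
```python
from h import *
p,im=snap("wrist","w6");knobs(p,im,250);need([.5887,-.1031,.27],173)
for q in("scene","side"):snap(q,q+"6")
print(proj(p,[[.5946,-.1031,.192],[.6446,-.1031,.1],[.6446,-.119,.098]]))
cv2.imwrite("pics/w6c.png",im[150:480,80:600])
```

```text
blob [433.8 184.4] [420, 175, 28, 20, 378] z.077-> [0.4978 0.0636 0.077 ]
blob [629.9 196.1] [619, 189, 21, 16, 266] z.077-> [0.525  0.2319 0.077 ]
blob [316.  221.8] [308, 210, 16, 24, 270] z.077-> [ 0.5177 -0.0333  0.077 ]
at [ 0.518  -0.0294  0.2476] [ 1.800e+02 -1.000e-01  1.732e+02] spin 0.04 shift [-1.979 -1.614 -0.56 ]
[[212.98664848 405.71942893]
 [253.29086737 378.49853962]
 [235.86044105 378.61865093]]
```

Knob A is now at a lever angle of 137.8°, so the nut has turned at least 1.14 rad. That is tight. Next I'll fetch the key.

Run:
```python
from h import *
need([.5904,-.1028,.164],172.3)
```

```text
at [ 0.5184 -0.0293  0.2477] [180.   -0.  173.2] spin 0.16 shift [-2.031 -1.58   2.094]
```

jog_arm:
  deltas:
    - [-0.5, -0.4, -0.1, 0.16, 0.4]
    - [-0.5, -0.4, 0, 0, 0.4]
    - [-0.5, -0.4, 0, 0, 0.4]
    - [-0.53, -0.38, 0.2, 0, 0.4]
    - [0, 0, 0.4, 0, 0.4]
    - [0, 0, 0.5, 0, 0.4]
    - [0, 0, 0.4, 0, 0.4]
    - [0, 0, 0.4, 0, 0.4]
    - [0, 0, 0.2, 0, 0.4]
    - [0, 0, 0.1, 0, 0.4]
    - [0, 0, 0, 0, 0.4]

```text
time: 15.85
tcp_pos: [0.5911, -0.1023, 0.1637]
tcp_rot: [180.0, -0.0, 172.3]
ft_force: [-0.2, 0.1, 0.1]
opening: 0.398
grasp_force: 0.0
```

jog_arm:
  deltas:
    - [0, 0, 0, 0, 0.2]
    - [0, 0, 0, 0, 0.05]
    - [0, 0, 0, 0, 0.05]
    - [0, 0, 0, 0, 0.05]
    - [0, 0, 0, 0, 0.05]
    - [0, 0, 0, 0, 0.05]
  force: 40

```text
time: 16.45
tcp_pos: [0.5917, -0.1025, 0.1647]
tcp_rot: [-180.0, 0.1, 172.3]
ft_force: [0.1, 0.1, 3.9]
opening: 0.167
grasp_force: 38.8
```

jog_arm:
  deltas:
    - [0, 0, 0, 0, 0.05]
    - [0, 0, 0, -0.35, 0.05]
    - [0, 0, 0, -0.35, 0.05]
    - [0, 0, 0, 0, 0.05]
  force: 80

```text
time: 16.85
tcp_pos: [0.5917, -0.1027, 0.1647]
tcp_rot: [-179.9, 0.1, 176.4]
ft_force: [0.4, -0.0, 5.3]
opening: 0.158
grasp_force: 77.6
```

Run:
```python
from h import *
o=arm.observe();print(o['torque'],o['ft_force'],o['tcp_rot'])
```

```text
[-0.09511235  0.06115885 -0.03537405] [ 0.42034772 -0.03051764  5.29757975] [-1.79949175e+02  8.70405661e-02  1.76386073e+02]
```

jog_arm:
  deltas:
    - [0, 0, 0, -0.35, 0.05]
    - [0, 0, 0, -0.3, 0.05]
    - [0, 0, 0, 0, 0.05]

```text
time: 17.15
tcp_pos: [0.5917, -0.1028, 0.1647]
tcp_rot: [-179.9, 0.1, -179.9]
ft_force: [-0.4, -0.8, 4.7]
opening: 0.161
grasp_force: 77.9
```

Run:
```python
from h import *
o=arm.observe();print(o['torque'],o['ft_force'],o['tcp_rot'])
```

```text
[-0.12644329  0.14908316 -0.01448422] [-0.41338108 -0.76693991  4.69168676] [-1.79929174e+02  8.22264621e-02 -1.79891793e+02]
```

jog_arm:
  deltas:
    - [0, 0, 0, 0.3, 0.05]
    - [0, 0, -0.2, 0, 0.05]
    - [0, 0, -0.4, 0, 0.05]
    - [0, 0, -0.5, 0, 0.05]
    - [0, 0, -0.35, 0.3, 0.05]
    - [-0.45, 0.95, 0, 0.4, 0.05]
    - [-0.45, 0.95, 0, 0, 0.05]
    - [-0.45, 0.95, 0, 0, 0.05]
    - [-0.45, 0.95, 0, 0, 0.05]
    - [-0.5, 0.95, 0, 0, 0.05]
    - [0, 0, 0, 0, 0.05]
    - [0, 0, 0, 0, 0.05]

```text
time: 18.35
tcp_pos: [0.699, 0.0798, 0.2204]
tcp_rot: [-180.0, -0.2, 174.5]
ft_force: [-1.1, 0.2, -2.9]
opening: 0.159
grasp_force: 79.6
```

Run:
```python
from h import *
p,im=snap("wrist","w7"); o=arm.observe();print(o['tcp_pos'],o['tcp_rot'],o['opening'])
cv2.imwrite("pics/w7c.png",cv2.resize(im[0:270,200:460],None,fx=2.22,fy=2.22,interpolation=2))
```

```text
[0.69869152 0.07865245 0.2205526 ] [-179.95162937   -0.21346951  174.41159478] 0.16050112798321906
```

View pics/w7c.png

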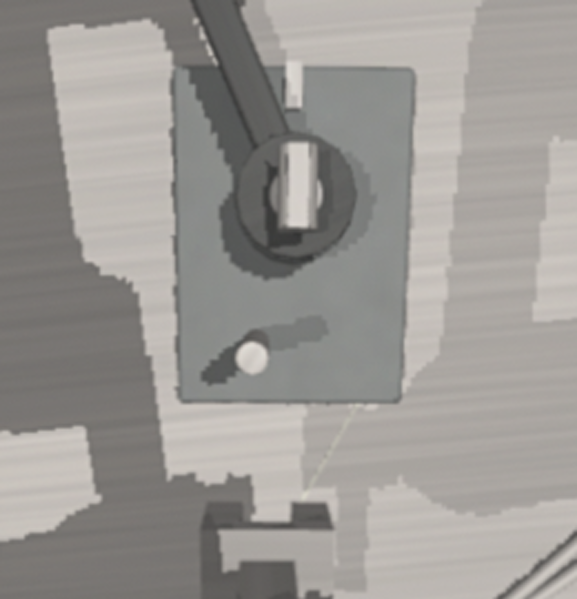

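Jack B is clear: blade at crop (299,185), pin at (252,357) and plate corners at (174,67), (414,70), (402,401) and (181,400). The fork's bottom edge is at row 503, columns 207 to 327.

Run:
```python
from h import *
p=arm.camera_params("wrist");o=arm.observe();tp=o['tcp_pos'];f=lambda x,y:(200+x/2.22,y/2.22)
t,th,R=jack(p,[f(174,67),f(414,70),f(402,401),f(181,400)],"B")
b=plane(p,[f(299,185)],.082)[0];pin=plane(p,[f(252,357)],.098)[0];d=(pin-b)[:2];print("blade",b,"pin-yaw",np.degrees(np.arctan2(d[1],d[0])+np.arctan2(.0135,.05)),"d",np.linalg.norm(d))
a=np.radians(o['tcp_rot'][2]);X=np.array([np.cos(a),np.sin(a)]);Y=np.array([np.sin(a),-np.cos(a)])
for uv,z in((f(267,503),-.1008),(f(267,527),-.0728)):
    d=(plane(p,[uv],tp[2]+z)[0]-tp)[:2];print("key centre in tool x %.4f y %.4f"%(d@X-.015,d@Y))
```

```text
B origin [0.5971 0.0976] yaw -5.67 res [0.0011 0.0017 0.0012 0.0013]
blade [0.59750209 0.09734382 0.082     ] pin-yaw -6.092101406662124 d 0.05164025009728818
key centre in tool x -0.0011 y -0.0006
key centre in tool x -0.0001 y -0.0006
```

Run:
```python
from h import *
need([.5967,.098,.195],173.2)
```

```text
at [0.6987 0.0787 0.2206] [-180.    -0.2  174.4] spin 0.21 shift [2.589 0.178 0.639]
```

jog_arm:
  deltas:
    - [0.5, 0.05, 0, 0.2, 0.05]
    - [0.7, 0.04, 0, 0, 0.05]
    - [0.7, 0.04, 0.1, 0, 0.05]
    - [0.5, 0.04, 0.2, 0, 0.05]
    - [0.2, 0, 0.2, 0, 0.05]
    - [0, 0, 0.1, 0, 0.05]
    - [0, 0, 0, 0, 0.05]
    - [0, 0, 0, 0, 0.05]
    - [0, 0, 0, 0, 0.05]

```text
time: 19.3
tcp_pos: [0.5988, 0.0968, 0.1982]
tcp_rot: [180.0, 0.1, 173.2]
ft_force: [0.1, -0.3, -3.1]
opening: 0.162
grasp_force: 79.4
```

Run:
```python
from h import *
p,im=snap("wrist","w8"); need([.5967,.098,.1628],173.2)
g=cv2.GaussianBlur(im,(3,3),0).max(2)
# collar/blade rows: print grey profile across columns
for r in (200,206,212,218,222): print(r,g[r,285:365:2].tolist())
```

```text
at [0.5986 0.0969 0.1981] [1.800e+02 1.000e-01 1.732e+02] spin -0.00 shift [0.05  0.021 0.883]
200 [148, 148, 149, 149, 143, 110, 93, 86, 85, 96, 97, 97, 97, 98, 97, 88, 81, 68, 63, 76, 91, 94, 78, 95, 100, 86, 78, 78, 107, 128, 130, 129, 129, 129, 129, 129, 129, 129, 128, 128]
206 [146, 147, 148, 149, 149, 123, 94, 86, 73, 79, 90, 94, 93, 99, 100, 90, 86, 86, 86, 86, 85, 85, 85, 85, 84, 77, 68, 79, 100, 89, 101, 128, 129, 129, 129, 129, 129, 129, 128, 128]
212 [148, 147, 147, 143, 123, 96, 87, 79, 80, 94, 100, 100, 100, 98, 89, 86, 86, 81, 77, 78, 76, 68, 69, 80, 84, 84, 84, 85, 84, 80, 91, 109, 127, 129, 129, 129, 129, 129, 129, 129]
218 [93, 102, 105, 94, 92, 91, 83, 93, 100, 99, 97, 97, 80, 55, 66, 95, 97, 96, 94, 93, 95, 99, 100, 93, 84, 83, 83, 84, 84, 85, 84, 93, 118, 130, 129, 129, 129, 129, 130, 131]
222 [92, 92, 91, 92, 92, 89, 75, 70, 75, 94, 96, 96, 91, 61, 75, 120, 149, 167, 168, 168, 168, 147, 146, 114, 86, 84, 84, 84, 84, 83, 83, 84, 104, 128, 130, 129, 129, 129, 130, 130]
```

Run:
```python
from h import *
p=arm.camera_params("wrist");o=arm.observe();tp=o['tcp_pos']
a=np.radians(o['tcp_rot'][2]);X=np.array([np.cos(a),np.sin(a)]);Y=np.array([np.sin(a),-np.cos(a)])
for uv in((322.7,217),(322.7,222)):
    d=(plane(p,[uv],.078)[0]-tp)[:2];print("blade end in tool x %.4f y %.4f"%(d@X,d@Y))
```

```text
blade end in tool x 0.0151 y 0.0011
blade end in tool x 0.0116 y 0.0011
```

jog_arm:
  deltas:
    - [0.07, 0.04, 0, 0, 0.05]
    - [0, 0, 0.2, 0, 0.05]
    - [0, 0, 0.15, 0, 0.05]
    - [0, 0, 0.1, 0, 0.05]
    - [0, 0, 0.1, 0, 0.05]
    - [0, 0, 0, 0, 0.05]

```text
time: 19.95
tcp_pos: [0.5944, 0.0991, 0.175]
tcp_rot: [-180.0, -0.1, 173.2]
ft_force: [-0.4, 0.8, -3.3]
opening: 0.159
grasp_force: 79.4
```

Engaged without load. I'll lower the rest of the way, turn towards the pin, release and rise.

jog_arm:
  deltas:
    - [0, 0, 0.1, 0, 0.05]
    - [0, 0, 0.1, 0, 0.05]
    - [0, 0, 0.06, 0, 0.05]
    - [0, 0, 0, 0.3, 0.05]
    - [0, 0, 0.03, 0.3, 0.05]
    - [0, 0, 0, 0, 0.05]
    - [0, 0, 0, 0, 0.05]

```text
time: 20.65
tcp_pos: [0.5952, 0.0992, 0.1649]
tcp_rot: [180.0, 0.1, 169.8]
ft_force: [-0.6, -0.1, 2.0]
opening: 0.157
grasp_force: 78.9
```

jog_arm:
  deltas:
    - [0, 0, 0, 0, 0.4]
    - [0, 0, 0, 0, 0.4]
    - [0, 0, 0, 0, 0.4]
    - [0, 0, -0.4, 0, 0.4]
    - [0, 0, -0.8, 0, 0.4]
    - [0, 0, -0.8, 0, 0.35]
    - [0.4, 0, -0.3, 0, 0.35]
    - [0.5, 0, 0, 0, 0.35]
    - [0, 0, 0, 0, 0.35]
    - [0, 0, 0, 0, 0.35]

```text
time: 21.65
tcp_pos: [0.5597, 0.1055, 0.2564]
tcp_rot: [-180.0, 0.0, 169.8]
ft_force: [0.1, -0.2, 0.6]
opening: 0.352
grasp_force: 0.0
```

Run:
```python
from h import *
p,im=snap("wrist","w9"); o=arm.observe();print(o['tcp_pos'],o['tcp_rot']);knobs(p,im,250)
```

```text
[0.5601774  0.10540634 0.25621232] [1.79998670e+02 4.84361862e-02 1.69755501e+02]
blob [483.8 153.3] [467, 145, 34, 18, 421] z.077-> [0.5293 0.2449 0.077 ]
blob [258.1 153.8] [248, 146, 22, 17, 197] z.077-> [0.4983 0.0654 0.077 ]
blob [135.5 191.6] [119, 182, 34, 20, 461] z.077-> [ 0.5093 -0.0428  0.077 ]
```

jog_arm:
  deltas:
    - [0, 0, 0, -1, 0.35]
    - [0, 0, 0, -1, 0.35]
    - [0, 0, 0, -1, 0.35]
    - [0, 0, 0, -1, 0.35]
    - [0, 0, 0, -1, 0.35]
    - [0, 0, 0, -0.18, 0.35]
    - [0, 0, 0, 0, 0.35]

```text
time: 22.4
tcp_pos: [0.5601, 0.1053, 0.2558]
tcp_rot: [180.0, -0.0, -160.7]
ft_force: [0.7, 0.6, 0.3]
opening: 0.349
grasp_force: 0.0
```

Run:
```python
from h import *
need([.498,.0645,.078],-160.5)
```

```text
at [0.5601 0.1053 0.2558] [ 180.    -0.  -160.7] spin -0.03 shift [ 1.803 -0.444  4.446]
```

jog_arm:
  deltas:
    - [0.6, -0.15, 0, 0, 0.35]
    - [0.6, -0.15, 0, 0, 0.35]
    - [0.6, -0.14, 0.2, 0, 0.35]
    - [0, 0, 0.7, 0, 0.35]
    - [0, 0, 0.8, 0, 0.35]
    - [0, 0, 0.8, 0, 0.35]
    - [0, 0, 0.8, 0, 0.35]
    - [0, 0, 0.6, 0, 0.35]
    - [0, 0, 0.3, 0, 0.35]
    - [0, 0, 0.2, 0, 0.35]
    - [0, 0, 0, 0, 0.35]

```text
time: 23.5
tcp_pos: [0.4975, 0.0649, 0.0799]
tcp_rot: [180.0, -0.0, -160.6]
ft_force: [-0.1, -0.5, 0.5]
opening: 0.349
grasp_force: 0.0
```

jog_arm:
  deltas:
    - [-0.008, 0.21, 0, 0.8, 0.35]
    - [-0.008, 0.21, 0, 0.8, 0.35]
    - [-0.008, 0.21, 0, 0.8, 0.35]
    - [-0.008, 0.21, 0, 0.8, 0.35]
    - [-0.008, 0.21, 0, 0.8, 0.35]
    - [0, 0, 0, 0, 0.35]

```text
time: 24.1
tcp_pos: [0.4928, 0.1067, 0.0816]
tcp_rot: [-180.0, 0.2, 176.6]
ft_force: [0.6, -1.2, 0.9]
opening: 0.347
grasp_force: 0.5
```

jog_arm:
  deltas:
    - [-0.008, 0.21, 0, 0.8, 0.35]
    - [-0.008, 0.21, 0, 0.8, 0.35]
    - [-0.008, 0.21, 0, 0.8, 0.35]
    - [-0.008, 0.21, 0, 0.8, 0.35]
    - [-0.008, 0.21, 0, 0.8, 0.35]
    - [0, 0, 0, 0, 0.35]

```text
time: 24.7
tcp_pos: [0.5033, 0.1469, 0.0813]
tcp_rot: [179.9, 0.1, 153.7]
ft_force: [-0.4, -0.9, -0.1]
opening: 0.352
grasp_force: 0.4
```

jog_arm:
  deltas:
    - [-0.008, 0.21, 0, 0.8, 0.35]
    - [-0.008, 0.21, 0, 0.8, 0.35]
    - [-0.008, 0.21, 0, 0.8, 0.35]
    - [-0.008, 0.21, 0, 0.8, 0.35]
    - [-0.008, 0.21, 0, 0.8, 0.35]
    - [0, 0, 0, 0, 0.35]

```text
time: 25.3
tcp_pos: [0.5278, 0.1796, 0.0807]
tcp_rot: [-180.0, -0.0, 130.8]
ft_force: [-1.4, -1.0, 1.3]
opening: 0.347
grasp_force: 0.5
```

jog_arm:
  deltas:
    - [0, -0.15, 0, 0, 0.35]
    - [0, 0, -0.6, 0, 0.35]
    - [0, 0, -0.9, 0, 0.35]
    - [0, 0, -0.9, 0, 0.4]
    - [0, 0, -0.9, 0, 0.4]
    - [0, 0, -0.9, 0, 0.4]
    - [0, 0, 0, -0.9, 0.4]
    - [0, 0, 0, -0.9, 0.4]
    - [0, 0, 0, -0.9, 0.4]
    - [0, 0, 0, -0.9, 0.4]
    - [0, 0, 0, -0.9, 0.4]
    - [0, 0, 0, -0.9, 0.4]
    - [0, 0, 0, -0.9, 0.4]
    - [0, 0, 0, 0, 0.4]
    - [0, 0, 0, 0, 0.4]

```text
time: 26.8
tcp_pos: [0.5227, 0.1755, 0.2482]
tcp_rot: [180.0, -0.0, 166.7]
ft_force: [0.2, -0.3, -0.6]
opening: 0.399
grasp_force: 0.0
```

Run:
```python
from h import *
p,im=snap("wrist","w10");knobs(p,im,250)
c=np.array([.5948,.0986]);o=arm.observe();print(o['tcp_pos'],o['tcp_rot']);need([.5935,.0988,.164],169.5)
```

```text
blob [407.5 209.4] [395, 198, 25, 23, 348] z.077-> [0.5291 0.2462 0.077 ]
blob [316.1 221.5] [308, 210, 16, 24, 254] z.077-> [0.5221 0.1716 0.077 ]
[0.52285881 0.17557798 0.24824835] [ 1.79996257e+02 -1.68182637e-02  1.66726125e+02]
at [0.5229 0.1756 0.2482] [180.   -0.  166.7] spin -0.48 shift [-2.086 -1.565  2.106]
```

jog_arm:
  deltas:
    - [-0.5, -0.4, -0.1, -0.48, 0.4]
    - [-0.5, -0.4, 0, 0, 0.4]
    - [-0.5, -0.4, 0, 0, 0.4]
    - [-0.6, -0.36, 0.2, 0, 0.4]
    - [0, 0, 0.4, 0, 0.4]
    - [0, 0, 0.5, 0, 0.4]
    - [0, 0, 0.4, 0, 0.4]
    - [0, 0, 0.4, 0, 0.4]
    - [0, 0, 0.2, 0, 0.4]
    - [0, 0, 0.1, 0, 0.4]
    - [0, 0, 0, 0, 0.4]

```text
time: 27.95
tcp_pos: [0.5935, 0.0984, 0.1641]
tcp_rot: [-180.0, -0.0, 169.5]
ft_force: [-0.0, -0.3, 0.1]
opening: 0.401
grasp_force: 0.0
```

jog_arm:
  deltas:
    - [0, 0, 0, 0, 0.2]
    - [0, 0, 0, 0, 0.05]
    - [0, 0, 0, 0, 0.05]
    - [0, 0, 0, 0, 0.05]
    - [0, 0, 0, 0, 0.05]
    - [0, 0, 0, 0, 0.05]
  force: 40

```text
time: 28.55
tcp_pos: [0.5941, 0.0985, 0.1651]
tcp_rot: [180.0, 0.1, 169.5]
ft_force: [-0.2, 0.2, 5.3]
opening: 0.175
grasp_force: 38.8
```

jog_arm:
  deltas:
    - [0, 0, 0, 0, 0.05]
    - [0, 0, 0, -0.35, 0.05]
    - [0, 0, 0, -0.35, 0.05]
    - [0, 0, 0, -0.35, 0.05]
    - [0, 0, 0, -0.3, 0.05]
    - [0, 0, 0, 0, 0.05]
  force: 80

```text
time: 29.15
tcp_pos: [0.5942, 0.0983, 0.1651]
tcp_rot: [-180.0, 0.1, 177.3]
ft_force: [-0.0, -0.6, 5.7]
opening: 0.163
grasp_force: 77.6
```

Run:
```python
from h import *
o=arm.observe();print(o['torque'],o['ft_force'],o['tcp_rot'])
```

```text
[0.00600351 0.02905692 0.03702971] [-0.03826511 -0.6247039   5.65413932] [-1.79988141e+02  1.01243342e-01  1.77294230e+02]
```

jog_arm:
  deltas:
    - [0, 0, 0, 0.3, 0.05]
    - [0, 0, -0.2, 0, 0.05]
    - [0, 0, -0.4, 0, 0.05]
    - [0, 0, -0.5, 0, 0.05]
    - [0, 0, -0.35, 0, 0.05]
    - [-0.3, 0.6, 0, 0, 0.05]
    - [-0.5, 0.9, 0, 0, 0.05]
    - [-0.5, 0.9, 0, 0, 0.05]
    - [-0.5, 0.9, 0, 0, 0.05]
    - [-0.5, 0.9, 0, 0, 0.05]
    - [-0.35, 0.65, 0, 0, 0.05]
    - [0, 0, 0, 0, 0.05]
    - [0, 0, 0, 0, 0.05]
    - [0, 0, 0, 0, 0.05]

```text
time: 30.55
tcp_pos: [0.7132, 0.2825, 0.2212]
tcp_rot: [-179.9, -0.2, 175.5]
ft_force: [0.3, 0.5, -2.8]
opening: 0.164
grasp_force: 79.1
```

Run:
```python
from h import *
p,im=snap("wrist","w11"); o=arm.observe();print(o['tcp_pos'],o['tcp_rot'],o['opening'],p['t'].tolist())
np.savez("w11.npz",**p)
cv2.imwrite("pics/w11c.png",cv2.resize(im[0:270,180:480],None,fx=2.22,fy=2.22,interpolation=2))
```

```text
[0.71342609 0.28226498 0.22166709] [-1.79932954e+02 -1.30043361e-01  1.75493277e+02] 0.1641821152528248 [-0.3356168907242524, -0.690700110384662, 0.1586074272846269]
```

View pics/w11c.png

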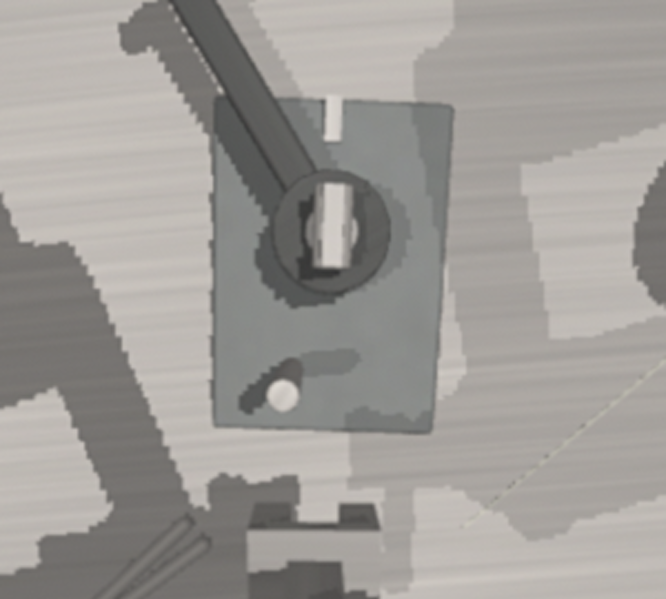

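Jack C is clear: blade at crop (334,226), pin at (283,395) and corners at (217,97), (453,104), (431,433) and (215,425). The fork's bottom edge is at row 504, centred on column 314.

Run:
```python
from h import *
p=dict(np.load("w11.npz"));o=arm.observe();tp=o['tcp_pos'];f=lambda x,y:(180+x/2.22,y/2.22)
t,th,R=jack(p,[f(217,97),f(453,104),f(431,433),f(215,425)],"C")
b=plane(p,[f(334,226)],.082)[0];pin=plane(p,[f(283,395)],.098)[0];d=(pin-b)[:2];print("blade",b,"pin-yaw",np.degrees(np.arctan2(d[1],d[0])+np.arctan2(.0135,.05)),"d",np.linalg.norm(d))
a=np.radians(o['tcp_rot'][2]);X=np.array([np.cos(a),np.sin(a)]);Y=np.array([np.sin(a),-np.cos(a)])
for uv,z in((f(314.5,504),-.1008),(f(314,529),-.0728)):
    d=(plane(p,[uv],tp[2]+z)[0]-tp)[:2];print("key centre in tool x %.4f y %.4f"%(d@X-.015,d@Y))
need([b[0],b[1],.195],175.2,o)
```

```text
C origin [0.6225 0.2956] yaw -6.25 res [0.0016 0.0012 0.0012 0.0014]
blade [0.62316896 0.2954308  0.082     ] pin-yaw -6.54776776426272 d 0.0515550729991894
key centre in tool x -0.0010 y 0.0003
key centre in tool x -0.0002 y 0.0002
at [0.7134 0.2823 0.2217] [-1.799e+02 -1.000e-01  1.755e+02] spin 0.05 shift [2.276 0.139 0.667]
```

jog_arm:
  deltas:
    - [0.3, 0, 0, 0.5, 0.05]
    - [0.6, 0.07, 0, 0, 0.05]
    - [0.6, 0.06, 0.1, 0, 0.05]
    - [0.55, 0.06, 0.2, 0, 0.05]
    - [0.2, 0.03, 0.2, 0, 0.05]
    - [0, 0, 0.1, 0, 0.05]
    - [0, 0, 0, 0, 0.05]
    - [0, 0, 0, 0, 0.05]
    - [0, 0, 0, 0, 0.05]

```text
time: 31.5
tcp_pos: [0.6275, 0.3028, 0.1986]
tcp_rot: [180.0, 0.1, 172.6]
ft_force: [0.3, -0.0, -3.0]
opening: 0.162
grasp_force: 79.1
```

Run:
```python
from h import *
p,im=snap("wrist","w12"); need([.6225,.2955,.1628],172.6); o=arm.observe();tp=o['tcp_pos']
a=np.radians(o['tcp_rot'][2]);X=np.array([np.cos(a),np.sin(a)]);Y=np.array([np.sin(a),-np.cos(a)])
g=cv2.GaussianBlur(im,(3,3),0).max(2)
for r in (206,212,216,219,222,225): print(r,g[r,285:365:2].tolist())
print(proj(p,[[*(tp[:2]+X*.012+Y*s),.076] for s in(-.006,.006)]))
```

```text
at [0.6272 0.3029 0.1986] [1.800e+02 1.000e-01 1.726e+02] spin 0.01 shift [ 0.094 -0.198  0.895]
206 [85, 80, 87, 90, 96, 97, 96, 95, 95, 95, 93, 89, 88, 86, 80, 80, 80, 80, 80, 79, 81, 73, 68, 82, 81, 109, 124, 123, 123, 123, 123, 123, 123, 123, 123, 123, 124, 125, 123, 127]
212 [81, 87, 94, 95, 93, 85, 83, 74, 85, 93, 91, 89, 89, 94, 96, 96, 91, 81, 80, 80, 80, 81, 81, 79, 79, 99, 120, 123, 123, 123, 123, 125, 125, 125, 125, 125, 125, 125, 123, 128]
216 [83, 94, 94, 94, 93, 74, 59, 72, 101, 100, 103, 101, 101, 100, 107, 112, 102, 81, 80, 80, 80, 80, 79, 79, 76, 78, 110, 124, 123, 123, 123, 123, 124, 124, 125, 125, 125, 125, 123, 131]
219 [91, 95, 94, 93, 91, 74, 58, 78, 123, 124, 161, 167, 169, 167, 159, 146, 129, 121, 86, 79, 79, 79, 77, 76, 74, 78, 103, 124, 124, 123, 123, 123, 124, 124, 125, 125, 125, 125, 123, 129]
222 [86, 75, 69, 68, 64, 60, 62, 103, 130, 129, 160, 170, 171, 170, 164, 147, 127, 139, 92, 55, 54, 53, 48, 47, 57, 80, 107, 124, 124, 124, 124, 124, 125, 125, 126, 125, 125, 125, 123, 130]
225 [65, 60, 60, 60, 61, 66, 77, 108, 107, 96, 108, 150, 160, 167, 164, 148, 116, 96, 77, 48, 46, 46, 47, 47, 59, 80, 106, 120, 119, 118, 119, 120, 124, 125, 125, 125, 125, 124, 122, 129]
[[312.27169215 220.1674809 ]
 [329.85132738 220.18989505]]
```

jog_arm:
  deltas:
    - [0.09, -0.2, 0, 0, 0.05]
    - [0, 0, 0, 0, 0.05]
    - [0, 0, 0, 0, 0.05]

```text
time: 31.85
tcp_pos: [0.6214, 0.2953, 0.1984]
tcp_rot: [180.0, -0.0, 172.6]
ft_force: [0.4, 0.3, -1.9]
opening: 0.165
grasp_force: 79.1
```

Run:
```python
from h import *
p,im=snap("wrist","w13"); need([.6225,.2955,.1628],172.6); o=arm.observe();tp=o['tcp_pos']
a=np.radians(o['tcp_rot'][2]);X=np.array([np.cos(a),np.sin(a)]);Y=np.array([np.sin(a),-np.cos(a)])
g=cv2.GaussianBlur(im,(3,3),0).max(2)
for r in (216,219,222): print(r,g[r,295:345:2].tolist())
print(proj(p,[[*(tp[:2]+X*.012+Y*s),.076] for s in(-.006,.006)]))
```

```text
at [0.6216 0.2955 0.1985] [180.    0.  172.7] spin 0.01 shift [-0.023  0.002  0.891]
216 [85, 80, 74, 88, 96, 96, 96, 94, 86, 77, 66, 66, 79, 82, 83, 81, 82, 82, 81, 81, 81, 78, 80, 75, 81]
219 [83, 78, 89, 95, 95, 90, 84, 82, 75, 89, 95, 92, 91, 92, 96, 96, 96, 88, 80, 80, 80, 80, 81, 81, 81]
222 [78, 66, 72, 91, 95, 89, 64, 59, 64, 83, 91, 95, 95, 96, 94, 91, 91, 75, 57, 71, 81, 81, 81, 80, 78]
[[312.60508631 221.00627189]
 [330.18735203 221.02917391]]
```

jog_arm:
  deltas:
    - [0, 0, 0.2, 0, 0.05]
    - [0, 0, 0.15, 0, 0.05]
    - [0, 0, 0.1, 0, 0.05]
    - [0, 0, 0.1, 0, 0.05]
    - [0, 0, 0.05, 0, 0.05]
    - [0, 0, 0, 0, 0.05]

```text
time: 32.5
tcp_pos: [0.6213, 0.2957, 0.1738]
tcp_rot: [-180.0, -0.0, 172.7]
ft_force: [-0.2, -0.4, -3.1]
opening: 0.165
grasp_force: 79.1
```

jog_arm:
  deltas:
    - [0, 0, 0.1, 0, 0.05]
    - [0, 0, 0.1, 0, 0.05]
    - [0, 0, 0.04, 0, 0.05]
    - [0, 0, 0, 0.3, 0.05]
    - [0, 0, 0.02, 0.3, 0.05]
    - [0, 0, 0, 0, 0.05]
    - [0, 0, 0, 0, 0.05]

```text
time: 33.2
tcp_pos: [0.6222, 0.2959, 0.1652]
tcp_rot: [179.9, 0.1, 169.3]
ft_force: [-1.3, 0.5, 5.5]
opening: 0.165
grasp_force: 78.6
```

jog_arm:
  deltas:
    - [0, 0, 0, 0, 0.4]
    - [0, 0, 0, 0, 0.4]
    - [0, 0, 0, 0, 0.4]
    - [0, 0, -0.4, 0, 0.4]
    - [0, 0, -0.8, 0, 0.4]
    - [0, 0, -0.8, 0, 0.35]
    - [0.4, 0, -0.3, 0, 0.35]
    - [0.5, 0, 0, 0, 0.35]
    - [0, 0, 0, 0, 0.35]
    - [0, 0, 0, 0, 0.35]

```text
time: 34.2
tcp_pos: [0.585, 0.3025, 0.2551]
tcp_rot: [-179.9, -0.1, 169.3]
ft_force: [0.6, 0.1, 0.4]
opening: 0.354
grasp_force: 0.0
```

Run:
```python
from h import *
p,im=snap("wrist","w14"); o=arm.observe();print(o['tcp_pos'],o['tcp_rot']);knobs(p,im,250)
```

```text
[0.58568995 0.30240905 0.25501106] [-1.79954567e+02 -5.50006159e-02  1.69265315e+02]
blob [243.5 165.2] [231, 157, 23, 18, 221] z.077-> [0.5294 0.2493 0.077 ]
blob [136.4 167.1] [119, 158, 37, 19, 512] z.077-> [0.5138 0.1623 0.077 ]
```

jog_arm:
  deltas:
    - [0, 0, 0, -1, 0.35]
    - [0, 0, 0, -1, 0.35]
    - [0, 0, 0, -1, 0.35]
    - [0, 0, 0, -1, 0.35]
    - [0, 0, 0, -1, 0.35]
    - [0, 0, 0, -1, 0.35]
    - [0, 0, 0, -0.53, 0.35]
    - [0, 0, 0, 0, 0.35]

```text
time: 35.05
tcp_pos: [0.5866, 0.3021, 0.2549]
tcp_rot: [-180.0, -0.1, -153.4]
ft_force: [0.2, -0.6, -0.9]
opening: 0.35
grasp_force: 0.0
```

Run:
```python
from h import *
need([.5290,.2487,.078],-153.3)
```

```text
at [0.5866 0.3021 0.2549] [-1.800e+02 -1.000e-01 -1.534e+02] spin -0.01 shift [ 1.887 -0.545  4.422]
```

jog_arm:
  deltas:
    - [0.6, -0.18, 0, 0, 0.35]
    - [0.6, -0.18, 0, 0, 0.35]
    - [0.68, -0.18, 0.2, 0, 0.35]
    - [0, 0, 0.7, 0, 0.35]
    - [0, 0, 0.8, 0, 0.35]
    - [0, 0, 0.8, 0, 0.35]
    - [0, 0, 0.8, 0, 0.35]
    - [0, 0, 0.6, 0, 0.35]
    - [0, 0, 0.3, 0, 0.35]
    - [0, 0, 0.2, 0, 0.35]
    - [0, 0, 0, 0, 0.35]

```text
time: 36.15
tcp_pos: [0.5287, 0.2493, 0.0793]
tcp_rot: [180.0, -0.1, -153.4]
ft_force: [1.4, 0.2, -0.1]
opening: 0.35
grasp_force: 0.0
```

jog_arm:
  deltas:
    - [-0.008, 0.21, 0, 0.8, 0.35]
    - [-0.008, 0.21, 0, 0.8, 0.35]
    - [-0.008, 0.21, 0, 0.8, 0.35]
    - [-0.008, 0.21, 0, 0.8, 0.35]
    - [-0.008, 0.21, 0, 0.8, 0.35]
    - [0, 0, 0, 0, 0.35]

```text
time: 36.75
tcp_pos: [0.5187, 0.2904, 0.0813]
tcp_rot: [180.0, 0.2, -176.2]
ft_force: [0.9, -0.7, 0.5]
opening: 0.346
grasp_force: 0.5
```

jog_arm:
  deltas:
    - [-0.008, 0.21, 0, 0.8, 0.35]
    - [-0.008, 0.21, 0, 0.8, 0.35]
    - [-0.008, 0.21, 0, 0.8, 0.35]
    - [-0.008, 0.21, 0, 0.8, 0.35]
    - [-0.008, 0.21, 0, 0.8, 0.35]
    - [-0.008, 0.21, 0, 0.8, 0.35]
    - [0, 0, 0, 0, 0.35]

```text
time: 37.45
tcp_pos: [0.5271, 0.3392, 0.081]
tcp_rot: [179.9, 0.1, 156.4]
ft_force: [-0.3, -1.2, -0.3]
opening: 0.349
grasp_force: 0.5
```

jog_arm:
  deltas:
    - [-0.008, 0.21, 0, 0.8, 0.35]
    - [-0.008, 0.21, 0, 0.8, 0.35]
    - [-0.008, 0.21, 0, 0.8, 0.35]
    - [-0.008, 0.21, 0, 0.8, 0.35]
    - [-0.008, 0.21, 0, 0.8, 0.35]
    - [-0.008, 0.21, 0, 0.8, 0.35]
    - [0, 0, 0, 0, 0.35]

```text
time: 38.15
tcp_pos: [0.5568, 0.3784, 0.0804]
tcp_rot: [180.0, -0.0, 128.9]
ft_force: [-0.4, -1.5, 0.2]
opening: 0.348
grasp_force: 0.5
```

jog_arm:
  deltas:
    - [0, -0.15, 0, 0, 0.35]
    - [0, 0, -0.6, 0, 0.35]
    - [0, 0, -0.9, 0, 0.35]
    - [0, 0, -0.9, 0, 0.4]
    - [0, 0, -0.9, 0, 0.4]
    - [0, 0, -0.9, 0, 0.4]
    - [0, 0, 0, -0.9, 0.4]
    - [0, 0, 0, -0.9, 0.4]
    - [0, 0, 0, -0.9, 0.4]
    - [0, 0, 0, -0.9, 0.4]
    - [0, 0, 0, -0.9, 0.4]
    - [0, 0, 0, -0.9, 0.4]
    - [0, 0, 0, -0.9, 0.4]
    - [0, 0, 0, 0, 0.4]
    - [0, 0, 0, 0, 0.4]

```text
time: 39.65
tcp_pos: [0.5514, 0.3746, 0.248]
tcp_rot: [180.0, -0.0, 164.8]
ft_force: [0.4, -0.2, 0.5]
opening: 0.398
grasp_force: 0.0
```

Run:
```python
from h import *
p,im=snap("wrist","w15");knobs(p,im,250)
need([.6220,.2958,.164],168.8)
```

```text
blob [316.6 220.9] [309, 209, 16, 24, 297] z.077-> [0.5503 0.3712 0.077 ]
blob [ 74.2 241.2] [52, 231, 42, 19, 506] z.077-> [0.5129 0.1664 0.077 ]
at [0.5515 0.3747 0.2479] [180.   -0.  164.8] spin -0.70 shift [-2.111 -1.592  2.098]
```

jog_arm:
  deltas:
    - [0, 0, -0.1, -0.7, 0.4]
    - [-0.5, -0.4, 0, 0, 0.4]
    - [-0.5, -0.4, 0, 0, 0.4]
    - [-0.5, -0.4, 0, 0, 0.4]
    - [-0.6, -0.38, 0.2, 0, 0.4]
    - [0, 0, 0.4, 0, 0.4]
    - [0, 0, 0.5, 0, 0.4]
    - [0, 0, 0.4, 0, 0.4]
    - [0, 0, 0.4, 0, 0.4]
    - [0, 0, 0.2, 0, 0.4]
    - [0, 0, 0.1, 0, 0.4]
    - [0, 0, 0, 0, 0.4]

```text
time: 40.9
tcp_pos: [0.622, 0.2966, 0.1637]
tcp_rot: [-180.0, -0.0, 168.8]
ft_force: [0.2, -0.5, -0.8]
opening: 0.403
grasp_force: 0.0
```

jog_arm:
  deltas:
    - [0, 0, 0, 0, 0.2]
    - [0, 0, 0, 0, 0.05]
    - [0, 0, 0, 0, 0.05]
    - [0, 0, 0, 0, 0.05]
    - [0, 0, 0, 0, 0.05]
    - [0, 0, 0, 0, 0.05]
  force: 40

```text
time: 41.5
tcp_pos: [0.6227, 0.2967, 0.1649]
tcp_rot: [179.9, 0.1, 168.8]
ft_force: [-0.1, -1.0, 4.8]
opening: 0.171
grasp_force: 38.8
```

jog_arm:
  deltas:
    - [0, 0, 0, 0, 0.05]
    - [0, 0, 0, -0.35, 0.05]
    - [0, 0, 0, -0.35, 0.05]
    - [0, 0, 0, -0.35, 0.05]
    - [0, 0, 0, -0.3, 0.05]
    - [0, 0, 0, 0, 0.05]
  force: 80

```text
time: 42.1
tcp_pos: [0.6225, 0.2965, 0.1649]
tcp_rot: [-180.0, 0.1, 176.6]
ft_force: [0.8, -0.8, 5.7]
opening: 0.157
grasp_force: 77.6
```

All three are locked. I'll lift the key and check from the fixed cameras whether the rack has moved.

jog_arm:
  deltas:
    - [0, 0, 0, 0.3, 0.05]
    - [0, 0, -0.2, 0, 0.05]
    - [0, 0, -0.4, 0, 0.05]
    - [0, 0, -0.6, 0, 0.05]
    - [0, 0, -0.7, 0, 0.05]
    - [0, 0, -0.6, 0, 0.05]
    - [0, 0, -0.3, 0, 0.05]
    - [0, 0, 0, 0, 0.05]

```text
time: 42.9
tcp_pos: [0.6226, 0.2968, 0.2773]
tcp_rot: [179.9, 0.1, 174.9]
ft_force: [-1.0, 0.3, -3.5]
opening: 0.163
grasp_force: 78.3
```

Run:
```python
from h import *
im0={n:cv2.imread(f"pics/{n}0.png") for n in("scene","side")}
for n,box in(("scene",(110,260,110,240)),("side",(100,200,310,460))):
    p,im=snap(n,n+"20")
    for q,i in(("old",im0[n]),("new",im)):
        c=i[box[0]:box[1],box[2]:box[3]];h=cv2.cvtColor(c,cv2.COLOR_BGR2HSV)
        m=((c[:,:,2].astype(int)-c[:,:,0]>14)&(h[:,:,1]<90)).astype(np.uint8)
        for nm,mm in(("cream",m),("yel",((h[:,:,0]>15)&(h[:,:,0]<35)&(h[:,:,1]>150)).astype(np.uint8)),("pur",((h[:,:,0]>130)&(h[:,:,0]<165)&(h[:,:,1]>120)).astype(np.uint8))):
            ys,xs=np.where(mm>0)
            if len(xs):print(n,q,nm,len(xs),xs.mean().round(1)+box[2],ys.mean().round(1)+box[0],xs.min()+box[2],xs.max()+box[2],ys.min()+box[0],ys.max()+box[0])
```

```text
scene old cream 157 157.2 208.0 128 216 155 239
scene old yel 357 145.5 218.0 130 162 194 238
scene old pur 298 214.1 134.9 204 226 113 150
scene new cream 239 167.4 195.9 128 214 148 239
scene new yel 348 145.6 218.2 130 162 194 237
scene new pur 297 214.0 134.7 204 226 113 150
side old cream 117 332.7 139.5 317 390 115 161
side old yel 226 328.5 141.2 319 336 117 157
side old pur 212 433.9 160.6 424 449 137 170
side new pur 187 433.9 164.0 424 449 151 170
```

Run:
```python
from h import *
a=cv2.imread("pics/scene0.png");b=cv2.imread("pics/scene20.png");c=cv2.imread("pics/scene6.png")
for (x0,x1,y0,y1) in((163,188,126,160),(196,226,178,216),(163,226,126,216)):
  for n,i in(("6",c),("20",b)):
    r=cv2.matchTemplate(i[y0-35:y1+35,x0-35:x1+35],a[y0:y1,x0:x1],cv2.TM_CCOEFF_NORMED);_,m,_,l=cv2.minMaxLoc(r);print(n,(x0,y0),"shift",l[0]-35,l[1]-35,round(m,3))
p=arm.camera_params("scene");print(plane(p,[(195,190),(196,190),(195,191)],.05).round(4))
```

```text
6 (163, 126) shift 0 0 0.995
20 (163, 126) shift -1 -7 0.983
6 (196, 178) shift 0 0 0.794
20 (196, 178) shift -11 -22 0.774
6 (163, 126) shift 0 0 0.897
20 (163, 126) shift -1 -7 0.714
[[ 0.5543 -0.3233  0.05  ]
 [ 0.5533 -0.3212  0.05  ]
 [ 0.5569 -0.3216  0.05  ]]
```

The rack was knocked about 2 cm. I'll go there and measure its new pose from close by.

jog_arm:
  deltas:
    - [0, 0, 0, 0.9, 0.05]
    - [0, 0, 0, 0.9, 0.05]
    - [0, 0, 0, 0.9, 0.05]
    - [0, 0, 0, 0.9, 0.05]
    - [0, 0, 0, 0.75, 0.05]
    - [-0.4, -0.75, 0, 0, 0.05]
    - [-0.4, -0.75, 0, 0, 0.05]
    - [-0.4, -0.75, 0, 0, 0.05]
    - [-0.4, -0.75, 0, 0, 0.05]
    - [-0.4, -0.75, 0, 0, 0.05]
    - [-0.4, -0.75, 0, 0, 0.05]
    - [-0.4, -0.75, 0, 0, 0.05]
    - [-0.4, -0.75, 0, 0, 0.05]
    - [-0.4, -0.75, 0, 0, 0.05]
    - [-0.4, -0.75, 0, 0, 0.05]
    - [-0.4, -0.75, 0, 0, 0.05]
    - [-0.4, -0.75, 0, 0, 0.05]
    - [-0.4, -0.75, 0, 0, 0.05]

```text
time: 44.8
tcp_pos: [0.6053, -0.146, 0.2736]
tcp_rot: [-180.0, -0.3, 149.9]
ft_force: [0.3, -0.5, -3.4]
opening: 0.165
grasp_force: 78.8
```

Run:
```python
from h import *
need([.60,-.36,.277],149.8);print(arm.observe()['opening'])
```

```text
at [ 0.6053 -0.146   0.2736] [-180.    -0.3  149.9] spin 0.02 shift [-2.576 -4.69  -0.086]
0.16509001004280546
```

jog_arm:
  deltas:
    - [-0.4, -0.75, 0, 0, 0.05]
    - [-0.4, -0.75, 0, 0, 0.05]
    - [-0.4, -0.75, 0, 0, 0.05]
    - [-0.4, -0.75, 0, 0, 0.05]
    - [-0.4, -0.7, 0, 0, 0.05]
    - [-0.3, -0.4, 0, 0, 0.05]
    - [0, 0, 0, 0, 0.05]
    - [0, 0, 0, 0, 0.05]
    - [0, 0, 0, 0, 0.05]

```text
time: 45.7
tcp_pos: [0.6036, -0.3315, 0.2746]
tcp_rot: [179.9, -0.2, 150.0]
ft_force: [0.9, 0.3, -2.6]
opening: 0.164
grasp_force: 78.8
```

Run:
```python
from h import *
p,im=snap("wrist","w21"); np.savez("w21.npz",**p);need([.60,-.36,.277],149.8);print(arm.observe()['opening'])
# predicted rim corners for the rack shifted as seen by the scene camera
old=np.array([[.4505,-.4055],[.5337,-.2629],[.576,-.2884],[.5139,-.3068],[.5333,-.2735],[.5673,-.2934],[.5473,-.3278]])+[-.017,-.014]
print(proj(p,[[*q,.056] for q in old]).round(0).tolist())
h=cv2.cvtColor(im,cv2.COLOR_BGR2HSV);c=im.astype(int)
m=((c[:,:,2]-c[:,:,0]>12)&(h[:,:,1]<110)).astype(np.uint8);m[280:]=0
m=cv2.morphologyEx(m,cv2.MORPH_OPEN,np.ones((3,3)))
k,l,st,ce=cv2.connectedComponentsWithStats(m)
for i in range(1,k):
    if st[i,4]>100: print(st[i].tolist(),ce[i].round(1))
s=cv2.resize(m[40:280,100:480],(95,60),interpolation=cv2.INTER_AREA)
for r in s: print(''.join('#' if v else '.' for v in r))
```

```text
at [ 0.6038 -0.3315  0.275 ] [ 1.8e+02 -1.0e-01  1.5e+02] spin 0.04 shift [-0.276 -0.664 -0.049]
0.16548302646044463
[[138.0, 96.0], [325.0, 94.0], [324.0, 152.0], [270.0, 100.0], [314.0, 100.0], [314.0, 146.0], [270.0, 146.0]]
[216, 96, 105, 60, 2353] [275.8 122.3]
[172, 99, 27, 37, 411] [189.6 113.5]
...............................................................................................
...............................................................................................
...............................................................................................
...............................................................................................
...............................................................................................
...............................................................................................
...............................................................................................
...............................................................................................
............................
[... 4263 characters left out ...]
............................
...............................................................................................
...............................................................................................
...............................................................................................
...............................................................................................
...............................................................................................
...............................................................................................
...............................................................................................
```

Run:
```python
from h import *
p=dict(np.load("w21.npz"));im=cv2.imread("pics/w21.png");c=im.astype(int)
m=(c[:,:,2]-c[:,:,0]>12)
for r in list(range(92,160,4)):
    x=np.where(m[r,240:340])[0]+240
    runs=np.split(x,np.where(np.diff(x)>1)[0]+1) if len(x) else []
    print(r,[(int(a[0]),int(a[-1])) for a in runs if len(a)>2])
for q in (262,268,285,290,295,300,305,308,314):
    x=np.where(m[85:170,q])[0]+85
    runs=np.split(x,np.where(np.diff(x)>1)[0]+1) if len(x) else []
    print("col",q,[(int(a[0]),int(a[-1])) for a in runs if len(a)>1], im[94:112:2,q].max(1).tolist(), im[140:162:2,q].max(1).tolist())
```

```text
92 []
96 [(310, 314)]
100 [(240, 320)]
104 [(240, 267), (309, 319)]
108 [(249, 265), (310, 320)]
112 [(249, 265), (310, 320)]
116 [(250, 265), (310, 320)]
120 [(250, 265), (310, 320)]
124 [(250, 266), (310, 320)]
128 [(250, 266), (310, 320)]
132 [(250, 266), (311, 320)]
136 [(250, 266), (311, 320)]
140 [(251, 267), (311, 320)]
144 [(251, 267), (311, 320)]
148 [(251, 267), (302, 320)]
152 [(240, 279), (300, 320)]
156 []
col 262 [(97, 155)] [92, 98, 182, 180, 168, 163, 164, 163, 164] [165, 165, 165, 165, 164, 163, 166, 169, 129, 116, 117]
col 268 [(97, 103), (149, 155)] [93, 101, 163, 165, 161, 104, 98, 98, 99] [97, 97, 98, 96, 98, 153, 165, 162, 128, 118, 117]
col 285 [(97, 103)] [93, 103, 164, 164, 158, 101, 110, 128, 127] [95, 94, 94, 95, 95, 122, 125, 128, 118, 114, 115]
col 290 [(97, 103)] [90, 110, 164, 163, 157, 100, 111, 127, 127] [105, 92, 93, 103, 129, 128, 125, 128, 119, 118, 119]
col 295 [(97, 103)] [88, 111, 164, 163, 157, 101, 111, 127, 128] [125, 120, 123, 128, 127, 129, 124, 128, 123, 118, 116]
col 300 [(97, 103), (150, 154)] [87, 113, 164, 164, 158, 100, 112, 128, 127] [125, 123, 124, 127, 124, 152, 152, 150, 120, 115, 115]
col 305 [(97, 103), (148, 154)] [88, 114, 164, 163, 147, 100, 115, 127, 127] [125, 124, 111, 98, 109, 159, 164, 161, 117, 115, 115]
col 308 [(97, 103), (148, 154)] [89, 113, 163, 164, 146, 99, 114, 126, 126] [124, 117, 92, 95, 110, 159, 163, 159, 116, 115, 112]
col 314 [(96, 154)] [90, 129, 167, 164, 163, 163, 163, 163, 163] [162, 163, 163, 163, 165, 176, 186, 184, 112, 111, 114]
```

Run:
```python
from h import *
p=dict(np.load("w21.npz"));o=arm.observe()
W=plane(p,[(265.3,103.8),(309.6,103.4),(310.9,148),(267.4,148.7)],.056)[:,:2]
# order: (-x,-y),(-x,+y),(+x,+y),(+x,-y) of a 40 mm square
L=np.array([[-1,-1],[-1,1],[1,1],[1,-1]])*.02;t=W.mean(0);b=W-t
th=np.arctan2((L[:,0]*b[:,1]-L[:,1]*b[:,0]).sum(),(L*b).sum())
R=np.array([[np.cos(th),-np.sin(th)],[np.sin(th),np.cos(th)]])
print("pocket",t.round(4),"yaw",np.degrees(th),((W-t)@R).round(4).tolist())
s=plane(p,[(279.8,151.5),(300.2,151.5)],.056)[:,:2];print("slot y",((s-t)@R).round(4).tolist())
# key in hand: fork rows
g=cv2.imread("pics/w21.png").max(2);
for q in (298,302,340,344): print(q,g[222:262,q].tolist())
for r in (239,244,253): print(r,g[r,284:360:2].tolist())
tp=o['tcp_pos'];a=np.radians(o['tcp_rot'][2]);X=np.r_[np.cos(a),np.sin(a),0];Y=np.r_[np.sin(a),-np.cos(a),0]
print(proj(p,[tp+.015*X+s*.017*Y+[0,0,z] for z in(-.1008,-.0728) for s in(-1,1)]).round(1).tolist())
```

```text
pocket [ 0.5237 -0.3186] yaw -29.153989500657904 [[-0.0194, -0.0195], [-0.0191, 0.0193], [0.0192, 0.0197], [0.0192, -0.0195]]
slot y [[0.0219, -0.0084], [0.0222, 0.01]]
298 [112, 115, 109, 95, 81, 79, 79, 80, 78, 78, 79, 79, 79, 79, 79, 84, 89, 91, 99, 128, 159, 164, 163, 163, 162, 161, 162, 162, 163, 161, 160, 162, 169, 176, 183, 186, 185, 185, 187, 190]
302 [115, 116, 110, 94, 81, 79, 80, 80, 79, 78, 79, 80, 79, 80, 79, 84, 90, 91, 90, 91, 113, 146, 162, 163, 162, 162, 161, 162, 162, 162, 159, 159, 168, 182, 187, 186, 180, 183, 190, 188]
340 [186, 187, 172, 129, 87, 77, 79, 80, 79, 78, 79, 79, 79, 79, 80, 84, 90, 93, 93, 93, 92, 91, 91, 91, 91, 91, 92, 91, 91, 91, 91, 90, 90, 91, 90, 90, 89, 90, 90, 92]
344 [187, 188, 173, 128, 85, 76, 79, 80, 78, 79, 78, 78, 80, 80, 81, 85, 92, 93, 92, 92, 92, 92, 91, 91, 92, 92, 92, 91, 92, 91, 90, 90, 90, 91, 91, 90, 89, 89, 91, 92]
239 [157, 115, 115, 93, 93, 111, 95, 91, 94, 91, 92, 92, 91, 92, 91, 91, 92, 93, 92, 92, 92, 92, 92, 93, 93, 92, 92, 93, 93, 92, 93, 92, 89, 160, 187, 186, 188, 187]
244 [114, 114, 115, 157, 163, 161, 163, 163, 163, 162, 165, 143, 157, 164, 163, 157, 163, 142, 128, 136, 93, 119, 159, 140, 113, 143, 98, 90, 91, 92, 91, 92, 91, 166, 188, 187, 186, 187]
253 [114, 114, 115, 159, 182, 163, 165, 162, 158, 159, 159, 155, 98, 93, 93, 94, 95, 94, 93, 92, 89, 91, 90, 90, 100, 94, 88, 89, 90, 91, 90, 90, 92, 167, 184, 184, 189, 195]
[[293.7, 225.3], [348.1, 225.3], [290.2, 237.7], [351.7, 237.7]]
```

Run:
```python
from h import *
need([.524,-.3183,.19],150.8)
```

```text
at [ 0.6038 -0.3315  0.275 ] [ 1.8e+02 -1.0e-01  1.5e+02] spin -0.14 shift [ 1.903 -0.686  2.126]
```

jog_arm:
  deltas:
    - [0.4, -0.14, 0, -0.14, 0.05]
    - [0.5, -0.18, 0, 0, 0.05]
    - [0.5, -0.18, 0.1, 0, 0.05]
    - [0.5, -0.19, 0.2, 0, 0.05]
    - [0, 0, 0.5, 0, 0.05]
    - [0, 0, 0.6, 0, 0.05]
    - [0, 0, 0.5, 0, 0.05]
    - [0, 0, 0.2, 0, 0.05]
    - [0, 0, 0, 0, 0.05]
    - [0, 0, 0, 0, 0.05]
    - [0, 0, 0, 0, 0.05]

```text
time: 46.85
tcp_pos: [0.5252, -0.3203, 0.1933]
tcp_rot: [-180.0, 0.2, 150.8]
ft_force: [-0.7, -0.1, -3.6]
opening: 0.162
grasp_force: 78.9
```

Run:
```python
from h import *
p,im=snap("wrist","w22"); need([.524,-.3183,.1068],150.8); o=arm.observe();tp=o['tcp_pos']
t=np.array([.5237,-.3186]);th=np.radians(-29.2);R=np.array([[np.cos(th),-np.sin(th)],[np.sin(th),np.cos(th)]])
L=np.array([[-.0192,-.0194],[-.0192,.0194],[-.005,-.0194],[-.005,.0194]])
print("pred",proj(p,[[*(t+R@l),.056] for l in L]).round(1).tolist())
c=im.astype(int);m=(c[:,:,2]-c[:,:,0]>12)
for r in range(180,250,5):
    x=np.where(m[r,240:400])[0]+240
    runs=np.split(x,np.where(np.diff(x)>1)[0]+1) if len(x) else []
    print(r,[(int(a[0]),int(a[-1])) for a in runs if len(a)>2])
for q in(300,321,340):
    x=np.where(m[150:250,q])[0]+150;print(q,x.min() if len(x) else None,x.max() if len(x) else None)
a=np.radians(o['tcp_rot'][2]);X=np.r_[np.cos(a),np.sin(a),0];Y=np.r_[np.sin(a),-np.cos(a),0]
print("fork",proj(p,[tp+.015*X+s*.017*Y+[0,0,z] for z in(-.1008,-.0728) for s in(-1,1)]).round(1).tolist())
```

```text
at [ 0.5251 -0.3203  0.1932] [-1.800e+02  1.000e-01  1.507e+02] spin -0.01 shift [0.048 0.03  2.161]
pred [[294.8, 202.6], [349.1, 202.7], [295.1, 222.0], [348.7, 222.0]]
180 []
185 [(244, 249), (251, 264), (266, 269), (271, 273), (275, 284), (287, 291), (293, 295), (297, 307), (309, 327), (329, 334), (341, 356)]
190 [(240, 359)]
195 [(240, 361)]
200 [(240, 362)]
205 [(274, 296), (346, 362)]
210 [(275, 296), (347, 361)]
215 [(275, 295), (347, 361)]
220 [(275, 296), (347, 362)]
225 [(275, 293), (348, 362)]
230 [(275, 291), (349, 362)]
235 [(275, 289), (350, 362)]
240 [(270, 289), (350, 361)]
245 [(268, 289), (350, 354)]
300 185 201
321 185 201
340 186 201
fork [[293.6, 223.7], [348.0, 223.8], [290.0, 236.1], [351.5, 236.2]]
```

jog_arm:
  deltas:
    - [0.045, 0.02, 0, 0, 0.05]
    - [0, 0, 0.2, 0, 0.05]
    - [0, 0, 0.3, 0, 0.05]
    - [0, 0, 0.3, 0, 0.05]
    - [0, 0, 0.3, 0, 0.05]
    - [0, 0, 0.2, 0, 0.05]
    - [0, 0, 0, 0, 0.05]

```text
time: 47.6
tcp_pos: [0.5222, -0.3176, 0.1378]
tcp_rot: [180.0, -0.2, 150.7]
ft_force: [-0.7, 0.3, -2.1]
opening: 0.162
grasp_force: 78.9
```

jog_arm:
  deltas:
    - [0, 0, 0.25, 0, 0.05]
    - [0, 0, 0.2, 0, 0.05]
    - [0, 0, 0.15, 0, 0.05]
    - [0, 0, 0.08, 0, 0.05]
    - [0, 0, 0.03, 0, 0.05]
    - [0, 0, 0, 0, 0.05]

```text
time: 48.2
tcp_pos: [0.5232, -0.3183, 0.1115]
tcp_rot: [-180.0, 0.0, 150.7]
ft_force: [-0.8, -0.4, -2.7]
opening: 0.161
grasp_force: 78.8
```

jog_arm:
  deltas:
    - [0, 0, 0.04, 0, 0.05]
    - [0, 0, 0.03, 0, 0.05]
    - [0, 0, 0, 0, 0.05]

```text
time: 48.5
tcp_pos: [0.5235, -0.3186, 0.1092]
tcp_rot: [-180.0, 0.1, 150.7]
ft_force: [-0.4, 0.3, -0.6]
opening: 0.163
grasp_force: 78.5
```

Touching the pocket floor (the load has dropped). I'll release and rise.

jog_arm:
  deltas:
    - [0, 0, 0, 0, 0.4]
    - [0, 0, 0, 0, 0.4]
    - [0, 0, 0, 0, 0.4]
    - [0, 0, 0, 0, 0.4]
    - [0, 0, -0.3, 0, 0.4]
    - [0, 0, -0.6, 0, 0.4]
    - [0, 0, -0.9, 0, 0.4]
    - [0, 0, -0.9, 0, 0.4]
    - [0, 0, -0.9, 0, 0.4]
    - [0, 0, -0.9, 0, 0.4]
    - [0, 0, -0.5, 0, 0.4]
    - [0.6, 0.8, 0, 0, 0.4]
    - [0.6, 0.8, 0, 0, 0.4]
    - [0.6, 0.8, 0, 0, 0.4]
    - [0, 0, 0, 0, 0.4]
    - [0, 0, 0, 0, 0.4]

```text
time: 50.1
tcp_pos: [0.5074, -0.1987, 0.3099]
tcp_rot: [-180.0, 0.1, 150.8]
ft_force: [0.0, -0.6, 0.0]
opening: 0.401
grasp_force: 0.0
```

Run:
```python
from h import *
p,im=snap("wrist","w23");print(arm.observe()['tcp_pos']);knobs(p,im,250)
a=cv2.imread("pics/scene0.png");_,b=snap("scene","scene30");_,s=snap("side","side30");a2=cv2.imread("pics/side0.png")
for nm,i0,i1,(x0,x1,y0,y1) in(("rack+keys",a,b,(163,226,126,216)),("large",a,b,(163,188,126,160)),("midhead",a,b,(190,220,160,200)),("jar",a,b,(180,222,268,315)),("can",a,b,(495,545,335,382)),("cass",a,b,(475,500,242,266)),("forc",a,b,(312,385,358,382)),("yel",a,b,(125,168,190,242)),("pur",a,b,(200,230,110,152)),("plateC",a,b,(390,456,325,372)),("plateB",a,b,(312,345,290,320)),("plateA",a,b,(234,270,262,284))):
    r=cv2.matchTemplate(i1[y0-30:y1+30,x0-30:x1+30],i0[y0:y1,x0:x1],cv2.TM_CCOEFF_NORMED);_,m,_,l=cv2.minMaxLoc(r);print(nm,l[0]-30,l[1]-30,round(m,3))
g=cv2.cvtColor(b,cv2.COLOR_BGR2HSV)[:,:,2];k,l,st,ce=cv2.connectedComponentsWithStats((g<45).astype(np.uint8))
ps=arm.camera_params("scene")
for x,c in zip(st[1:],ce[1:]):
    if 15<x[4]<90 and c[1]>170: print("knob",c.round(1),plane(ps,c,.077)[0].round(3))
```

```text
[ 0.50771243 -0.1996953   0.30967505]
blob [464.2 128.9] [451, 122, 27, 15, 310] z.077-> [ 0.5084 -0.0462  0.077 ]
blob [596. 140.] [592, 124, 14, 34, 92] z.077-> [0.5789 0.0659 0.077 ]
rack+keys -1 -7 0.7
large -1 -7 0.982
midhead -1 -8 0.823
jar 0 0 0.994
can 0 0 0.997
cass 0 0 0.865
forc 0 0 0.909
yel 0 0 0.994
pur 0 0 0.953
plateC 0 0 0.993
plateB 0 0 0.993
plateA 0 0 0.992
knob [307.2 214.9] [ 0.516 -0.042  0.077]
knob [390.7 251.5] [0.521 0.162 0.077]
knob [343.9 281.7] [0.633 0.101 0.077]
knob [477.  299.4] [0.549 0.36  0.077]
knob [203.1 307.1] [ 0.81  -0.128  0.077]
knob [426.8 328.9] [0.655 0.289 0.077]
```

```bash
python3 -c "
from workcell import arm
print(arm.finish_job())"
```

```text
the job is handed in; nothing more can be done
None
```

All three jacks are locked (by camera estimate each nut turned about 1.15 rad, past the 0.9 tight mark), the mid key is back in its pocket of the rack, which had been knocked about 2 cm, the bystanders did not move, and the job is handed in; each spindle gave a few degrees against its pin and I turned it back with the key.

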